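Step off the clear space beside the balance with a gauge bar

ROBOT

A 6-joint arm with a two-finger parallel gripper is mounted at the origin on the work surface. World frame = base frame: x ahead of the robot, y to its left, z up, the work surface at z = 0. Lengths are in mm, angles in rad, forces in N, time in s.
With the tool pointing down it reaches from about 300 to 875 mm from the base axis. Payload 4.2 kg.
Tool frame: the origin (TCP) lies on the front face of the gripper's body, between the roots of the fingers; the fingertips stand ahead of it and the grasp point (between the pads) lies 54 mm ahead of it (bot.tcp_to_tips is the z of the fingertips in the tool frame, in mm); z points along the fingers, y is the line along which they close (so a half turn about z gives the same grasp; the last joint's range is limited). The gripper opens to 85 mm and grips with 20 to 120 N. Pads are 22 mm wide; open, the fingers measure 114 mm over their backs; the gripper's body (76 mm by 85 mm) begins 54 mm behind the grasp point. The pads swing forward as they close: fully open they stand 13 mm farther back than shut.
Start: joints at [-1.321, 0.32, 1.565, -0, 1.257, -0.02], TCP at [153.26, -554.207, 303.938] pointing down, gripper open.
Joint ranges: [-3.11, 3.11], [-0.84, 2.01], [0.21, 2.61], [-1.34, 4.49], [0.05, 2.63], [-2.56, 2.56]. Speed limits (rad/s): [2.57, 2.57, 3.14, 3.14, 3.14, 3.14].

INTERFACE

Orientations are given as a unit quaternion [w, x, y, z].
In Python, from rig import bot gives the robot as it stands.
- The arm moves only by the tool jog_arm, never from a script. Its argument "deltas" is a list of rows, each an object of numbers: "claw": the finger opening in mm, from 0 to 85.4; "dx", "dy", "dz": the shift along the tool's x, y, z as a fraction of full scale; "yaw": the turn about the tool's z as a fraction of full scale. In form: [{"claw": .., "dx": .., "dy": .., "dz": .., "yaw": ..}, ...]. A call has 1 to 10 rows; each row is the pose to reach, as a shift and turn from the pose commanded when the call began, along the tool's axes at that moment; what a row does not reach only later rows make up. Full scale, the value 1, is 1 m for a shift and 45 degrees for a turn. A row lasts 1/12 s, in which the tool goes at most 41.7 mm and 7.16 degrees, less where a joint would pass 70% of its speed; a pose out of reach is approached as far as the arm can. A call with a number of a shift or a turn outside -1 to 1 is refused whole. A call with a gripper value outside its range is refused whole. The fingers move at their own pace and stop on an object; the grip force is fixed at half the most. Time passes only in rows, so rows that repeat a pose let the fingers close. It gives the time, the measured TCP pose, the force, the opening and the grip force at its end, in the units of the state.
- bot.sense(): the state, without advancing time (a new reading comes with each control period).
- bot.snapshot(name): name is "scene" or "top"; returns the picture (384x512x3 uint8, blue, green, red); there is no depth.
- bot.camera_params(name): a dict with "mtx" (3x3 intrinsics, pixels), "R" (3x3) and "t" (3): a world point X has camera coordinates R X + t. Camera axes: x right, y down, z forward; pixel columns grow to the right and rows downward; lengths in mm; the calibration is good to about 2 mm. A picture is of the moment at which its call begins. camera_params takes no time and is no camera call.
- bot.hand_in(): hands the job in; it is judged then, once.
The state is a dict: "time": time; "qpos": joint angles; "joint_velocities": joint speeds; "tau": joint torques, N m; "ee_pos": TCP position; "tcp_rot": TCP orientation; "wrist_force": force on the tool from outside, world axes, zero at the start; "torque": the same for the moment, N m; "opening": finger opening in mm; "gripper_force": force on a finger pad.
Only numpy, scipy, OpenCV 4.12 (cv2) and the standard library are available. Lean on these libraries where they do the work, as an engineer would, in place of code of your own. Each camera call takes 0.05 s, during which the arm holds its last target. There are 200 camera calls.

TASK

Pace off the clear space beside the balance with the aluminium gauge bar: starting from where it lies against the stone slab, walk it straight out from the slab end over end, two full turnovers (stand it up on its far end, lower it over, then the same again about its other end), never lifting it clear of the bench, dragging it along or letting it topple. Then bring the white tube rack up square against the bar's far end, in line with it, without pushing the bar out of place, and let go of both, leaving everything else, above all the balance, undisturbed.

Things in the scene. Friction and masses are not known exactly. Their poses are not given: they have to be found in the camera images.
- slab_edge (a point): middle of the straight outer edge of the stone weighing slab, at bench level (z = 0). Slab: fixed pale stone plate 300 x 300 x 12 mm at the robot's right (-y), the balance on it. This frame's x axis points level, square out from that edge: the walking direction (roughly world +y); y runs along the edge, z up.
- balance: white top-pan balance, 210 mm along the slab edge, 200 mm deep, about 70 mm tall, standing fixed on the slab, its near side 125 mm behind the slab edge. Not to be touched. Origin: middle of its base.
- bar: loose square aluminium gauge bar 130 x 30 x 30 mm, about 0.3 kg, flat ends it can stand on, fine dark rings round it. Origin: its very centre. x axis along its length, end a to end b. At the start it lies flat along the slab frame's x axis, end a at the slab edge. A full turnover about its bottom edges (up on one end, down on the far side) carries it on by 160 mm (130 + 30).
- bar_end_a (a point): centre of the bar's end face a (at x = -65 mm of the bar); at the start against the slab edge.
- bar_end_b (a point): centre of the bar's end face b (at x = +65 mm of the bar); at the start the far end.
- rack: loose empty white tube rack 100 mm long, 50 mm wide, 55 mm tall, about 0.3 kg: end panels 8 mm thick, top plate 16 mm thick with dark hole marks, base plate, all 50 mm wide; can be gripped across its width. Stands askew beyond the far end of the walking line. Origin: centre of its underside; x axis along its length, pointing away from the bar.
- rack_end (a point): centre of the outer face of the rack's end panel that faces back towards the bar and the slab (at x = -50 mm, z = 27.5 mm of the rack).
- reagent: brown glass reagent bottle, 54 mm across, 110 mm tall; a bystander to be left where it stands. Origin: centre of its underside.
- beaker: glass beaker, 60 mm across, 75 mm tall; a bystander to be left where it stands. Origin: centre of its underside.
- tipbox: grey tip box 120 x 85 x 50 mm; a bystander to be left where it stands. Origin: centre of its underside.
- heatblock: short aluminium heating block 75 x 50 x 35 mm with dark holes in its top; not the gauge bar; a bystander to be left where it stands. Origin: centre of its underside.
- dish: clear shallow dish, 90 mm across, 15 mm tall; a bystander to be left where it stands. Origin: centre of its underside.
- marker: marker pen lying down, about 130 mm long, 14 mm thick; a bystander to be left where it stands. Origin: centre of its underside.
- jar: white jar, 60 mm across, 60 mm tall; a bystander to be left where it stands. Origin: centre of its underside.
Not all that is in view belongs to the job. Leave any green look-alike of the rack alone.

How it is judged (in metres and radians):
On the way, in this order (a step that is already met when the one before it is completed fails the run):
1. the bar stands upright on its end b, its foot just beyond where that end lay (height (world z) of bar_end_a above 0.125 m and height (world z) of bar_end_b below 0.012 m and x of bar_end_b in the frame of slab_edge between 0.128 and 0.163 m and y of bar_end_b in the frame of slab_edge between -0.02 and 0.02 m), for 0.1 s.
2. the bar lies flat again one turnover farther on, end a now leading (height (world z) of each of bar_end_a, bar_end_b below 0.02 m and x of bar_end_b in the frame of slab_edge between 0.142 and 0.178 m and x of bar_end_a in the frame of slab_edge between 0.272 and 0.308 m and y of bar_end_b in the frame of slab_edge between -0.02 and 0.02 m and y of bar_end_a in the frame of slab_edge between -0.02 and 0.02 m), for 0.1 s.
3. the bar stands upright on its end a, its foot just beyond where that end lay (height (world z) of bar_end_b above 0.125 m and height (world z) of bar_end_a below 0.012 m and x of bar_end_a in the frame of slab_edge between 0.285 and 0.325 m and y of bar_end_a in the frame of slab_edge between -0.02 and 0.02 m), for 0.1 s.
4. the bar lies flat two turnovers out, end b leading, the rack not yet moved up to it (height (world z) of each of bar_end_a, bar_end_b below 0.02 m and x of bar_end_a in the frame of slab_edge between 0.3 and 0.34 m and x of bar_end_b in the frame of slab_edge between 0.43 and 0.47 m and y of bar_end_a in the frame of slab_edge between -0.02 and 0.02 m and y of bar_end_b in the frame of slab_edge between -0.02 and 0.02 m and x of rack_end in the frame of bar above 0.08 m), for 0.1 s.
At the end, for the whole second after the job is handed in: Bar flat, end a 320 and end b 450 mm out from the slab edge (each +-20 mm), both within 20 mm of the line square out from its middle. Rack upright on the bench, near end panel against end b (gap up to 6 mm), within 25 mm of the line and 0.13 rad of the bar. Both released, at rest (height (world z) of each of bar_end_a, bar_end_b below 0.02 m and x of bar_end_a in the frame of slab_edge between 0.3 and 0.34 m and x of bar_end_b in the frame of slab_edge between 0.43 and 0.47 m and y of bar_end_a in the frame of slab_edge between -0.02 and 0.02 m and y of bar_end_b in the frame of slab_edge between -0.02 and 0.02 m and x of rack_end in the frame of bar between 0.062 and 0.071 m and y of rack_end in the frame of slab_edge between -0.025 and 0.025 m and angle between the x axis of rack and the x axis of bar, either way round below 0.13 rad and angle between rack's own z axis and vertical below 0.06 rad and height (world z) of rack below 0.005 m and linear speed of each of bar, rack below 0.01 m/s); the robot touches nothing.
It fails at once if the bar is lifted clear of the bench (both ends up) (height (world z) of each of bar_end_a, bar_end_b above 0.03 m).
It fails at once if the bar topples or is flung (turns faster than 4 rad/s) (angular speed of bar above 4 rad/s).
It fails at once if the balance is touched (contact force between balance and anything else above 1 N).
It fails at once if a bystander is shifted by more than 20 mm (distance of any of reagent, beaker, tipbox, heatblock, dish, marker, jar from where it was at the start of the episode above 0.02 m).
It also fails if it takes over 72 s, if anything falls off the work surface, if the arm or the gripper's body presses on something with over 40 N, if the wrist force passes 120 N, or if a joint passes its speed limit or range.

## Working session

There is one attempt and no reset: what is moved stays moved. The work goes in short steps, Python scripts to look and compute and a tool call to move; the robot and the scene stay as the last step left them, time stands still between calls to the robot, and variables do not carry over. Pictures are saved under pics/ and viewed, at most 10 in all, crops included, and the job is handed in when it is done.

Besides the shell and the picture viewer there is one more tool, called after ">>>" by a JSON object that holds its "fn" and its "kwargs", one argument or row to a line. jog_arm: Moves the arm, as the interface text tells. Its arguments: {"type":"object","properties":{"deltas":{"type":"array","items":{"type":"object","properties":{"claw":{"type":"number"},"dx":{"type":"number","minimum":-1,"maximum":1},"dy":{"type":"number","minimum":-1,"maximum":1},"dz":{"type":"number","minimum":-1,"maximum":1},"yaw":{"type":"number","minimum":-1,"maximum":1}}}}},"required":["deltas"]}

```bash
ls; mkdir -p pics
python3 - <<'E'
from rig import bot
import cv2,numpy as np
for n in("scene","top"):
    im=bot.snapshot(n);cv2.imwrite(f"pics/{n}0.png",im)
    p=bot.camera_params(n);print(n,np.round(p["mtx"],1).tolist(),np.round(p["R"],3).tolist(),np.round(p["t"],1).tolist())
s=bot.sense();print(s,bot.tcp_to_tips)
E
```

```text
pics
scene [[389.5, 0.0, 253.3], [0.0, 389.5, 189.3], [0.0, 0.0, 1.0]] [[-0.758, 0.653, -0.007], [0.479, 0.548, -0.685], [-0.444, -0.523, -0.728]] [468.0, -171.9, 1304.5]
top [[369.5, 0.0, 254.3], [0.0, 369.5, 193.0], [0.0, 0.0, 1.0]] [[-0.008, -1.0, 0.016], [-0.982, 0.005, -0.188], [0.188, -0.017, -0.982]] [-80.9, 548.1, 1044.0]
{'time': 0.1, 'qpos': array([-1.32100928e+00,  3.20282468e-01,  1.56553433e+00,  3.31593592e-05,
        1.25739444e+00, -1.99888257e-02]), 'joint_velocities': array([ 9.95755886e-04, -2.17688490e-03, -3.09000863e-03,  1.57683201e-03,
        2.04251139e-05,  5.73080852e-04]), 'tau': array([ 4.27142891e-05, -4.16410017e+01, -2.34705484e+01, -5.33490845e-05,
        4.88775360e-03, -1.23788612e-05]), 'ee_pos': array([ 153.18864628, -553.91591942,  303.14374256]), 'tcp_rot': array([-8.05764771e-04,  9.90916772e-01,  1.34474146e-01, -7.71186303e-05]), 'wrist_force': array([-0.29186862,  0.26425966,  0.13015447]), 'torque': array([ 0.04152992,  0.03813404, -0.04986498]), 'gripper_force': 0.0, 'opening': 85.55560613796295} 72.6
```

View pics/scene0.png

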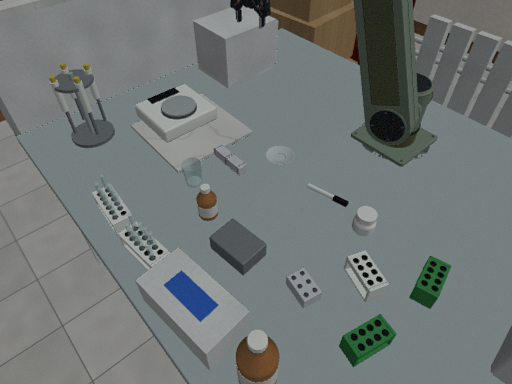

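View pics/top0.png

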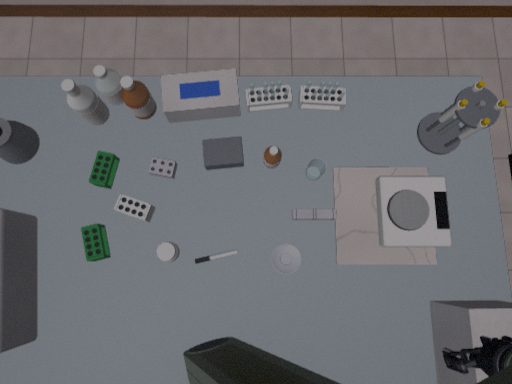

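The scene view shows the bar at (229,159) touching the slab. The top view shows the bar from (293,214) to (334,214), the slab edge at column ~334 and the rack at (133,208). The green racks are look-alikes. Next, a zoom and measurement.

```bash
cat > h.py <<'E'
from rig import bot
import cv2,numpy as np
def ray(n,px,z):
    p=bot.camera_params(n);K,R,t=[np.array(p[k],float) for k in("mtx","R","t")]
    px=np.atleast_2d(np.array(px,float))
    d=(R.T@np.linalg.inv(K)@np.c_[px,np.ones(len(px))].T).T;c=-R.T@t.ravel()
    return (c+d*((z-c[2])/d[:,2])[:,None])[:,:2]
def proj(n,X):
    p=bot.camera_params(n);K,R,t=[np.array(p[k],float) for k in("mtx","R","t")]
    q=K@(R@np.array(X,float)+t.ravel());return q[:2]/q[2]
E
python3 - <<'E'
from h import *
im=cv2.imread("pics/top0.png")
a=cv2.resize(im[155:275,280:350],None,fx=5,fy=5,interpolation=cv2.INTER_CUBIC)
b=cv2.resize(im[175:235,105:165],None,fx=6,fy=6,interpolation=cv2.INTER_CUBIC)
o=np.zeros((600,720,3),np.uint8);o[:600,:350]=a;o[:360,360:720]=b
cv2.imwrite("pics/z.png",o)
# white rack mask
hsv=cv2.cvtColor(im,cv2.COLOR_BGR2HSV)
for r in (175,185,195,240,250,258):print(r,im[r,328:342].astype(int).sum(1).tolist())
E
```

```text
175 [359, 367, 370, 362, 350, 317, 406, 399, 406, 399, 372, 386, 408, 418]
185 [368, 376, 375, 364, 353, 347, 416, 406, 406, 405, 398, 383, 372, 404]
195 [370, 365, 368, 368, 367, 341, 347, 403, 398, 382, 382, 393, 400, 410]
240 [359, 369, 364, 367, 357, 365, 356, 330, 328, 367, 372, 384, 390, 388]
250 [354, 373, 366, 367, 363, 368, 364, 347, 301, 396, 395, 396, 392, 394]
258 [364, 357, 369, 370, 366, 365, 366, 356, 333, 407, 396, 401, 387, 394]
```

View pics/z.png

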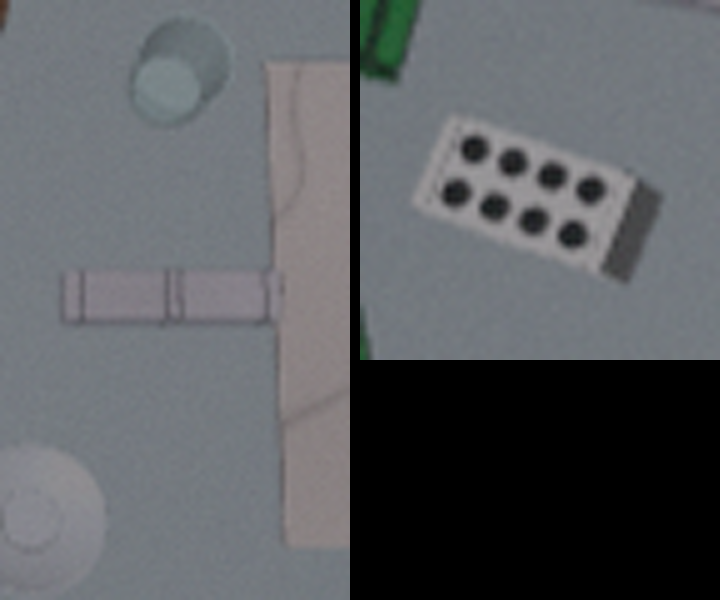

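Run:
```python
from h import *
np.set_printoptions(suppress=True,precision=3)
f=lambda P,s,ox,oy:np.array(P,float)/s+[ox,oy]-.5+.5/s
bar=ray("top",f([(62,270),(63,324),(279,268),(281,322)],5,280,155),30)
sl=ray("top",f([(266,62),(286,546)],5,280,155),12)
rk=ray("top",f([(92,115),(274,178),(240,272),(52,205)],6,105,175),55)
print("bar",bar,np.linalg.norm(bar[0]-bar[2]),np.linalg.norm(bar[0]-bar[1]))
m=sl.mean(0);e=sl[1]-sl[0];print("slab",sl,m,np.linalg.norm(e))
e/=np.linalg.norm(e);n=np.array([-e[1],e[0]]);n*=np.sign(n[1]);y=np.array([-n[1],n[0]])
print("n",n,"ang",np.arctan2(n[1],n[0]))
bf=bar[:2].mean(0);bn=bar[2:].mean(0);d=(bf-bn)/np.linalg.norm(bf-bn)
print("bar ctr",bar.mean(0),"dir",d, np.arctan2(d[1],d[0]),"slab frame ends",[( (p-m)@n,(p-m)@y) for p in(bn,bf)])
print("rack",rk,[np.linalg.norm(rk[i]-rk[i-1]) for i in range(4)],rk.mean(0))
d=(rk[0]+rk[3]-rk[1]-rk[2]);print("rack ang",np.arctan2(d[1],d[0]),"slabframe",[((p-m)@n,(p-m)@y) for p in [rk.mean(0),(rk[1]+rk[2])/2]])
for nme,px in(("dish",(287,259)),("beaker",(312,173)),("reagent",(271,160)),("tip",(222,155)),("jar",(167,255)),("markL",(197,260)),("markR",(237,252)),("heat",(162,167))):
  p=ray("top",px,20)[0];print(nme,p,(p-m)@n,(p-m)@y)
```

```text
bar [[ 503.478 -198.112]
 [ 470.825 -197.818]
 [ 503.925 -329.287]
 [ 471.199 -328.87 ]] 131.17620373132866 32.65408890817823
slab [[ 636.94  -331.879]
 [ 339.186 -329.492]] [ 488.063 -330.685] 297.7631136422306
n [0.008 1.   ] ang 1.5627770530924503
bar ctr [ 487.357 -263.522] dir [-0.003  1.   ] 1.5739269565382161 slab frame ends [(np.float64(1.60260235786952), np.float64(0.5138068954424369)), (np.float64(132.709120198821), np.float64(1.9756924916898533))]
rack [[546.914 310.941]
 [515.124 220.674]
 [469.112 235.026]
 [502.436 327.633]] [np.float64(47.50782889306324), np.float64(95.70081380844165), np.float64(48.19890189671326), np.float64(98.42075673395045)] [508.396 273.568]
rack ang 1.2287334632854758 slabframe [(np.float64(604.3974289417489), np.float64(-15.487279555481564)), (np.float64(558.5498519144231), np.float64(0.42408333398821235))]
dish [ 354.368 -180.361] 149.2479334286191 134.8958153178475
beaker [ 615.917 -264.406] 67.30262310985164 -127.31825191989103
reagent [ 658.09  -138.016] 194.0269237688051 -168.4768240341234
tip [674.788  14.44 ] 346.6116051569844 -183.95115705944303
jar [368.826 174.053] 503.7662557649143 123.28066303101656
markL [353.591  85.406] 414.9992704522953 137.80403901409935
markR [375.982 -32.422] 297.3554744905382 114.46861148407277
heat [636.971 199.079] 530.9413278801811 -144.65493917406434
```

>>> {"fn": "jog_arm", "kwargs": {
  "deltas": [
    {"claw": 60, "dx": 0.388, "dy": -0.151, "dz": 0.05, "yaw": -1},
    {"claw": 60, "dx": 0.388, "dy": -0.151, "dz": 0.05, "yaw": -1},
    {"claw": 60, "dx": 0.388, "dy": -0.151, "dz": 0.05, "yaw": -1},
    {"claw": 60, "dx": 0.388, "dy": -0.151, "dz": 0.05, "yaw": -1},
    {"claw": 60, "dx": 0.388, "dy": -0.151, "dz": 0.05, "yaw": -1},
    {"claw": 60, "dx": 0.388, "dy": -0.151, "dz": 0.05, "yaw": -1},
    {"claw": 60, "dx": 0.388, "dy": -0.151, "dz": 0.05, "yaw": -1},
    {"claw": 60, "dx": 0.388, "dy": -0.151, "dz": 0.05, "yaw": -1},
    {"claw": 60, "dx": 0.388, "dy": -0.151, "dz": 0.05, "yaw": -1},
    {"claw": 60, "dx": 0.388, "dy": -0.151, "dz": 0.05, "yaw": -1}
  ]
}}

```text
time: 0.93
ee_pos: [486.1, -305.2, 253.7]
tcp_rot: [-0.0, 0.864, 0.504, -0.0]
wrist_force: [0.4, -0.8, -0.5]
opening: 59.7
gripper_force: 0.0
```

>>> {"fn": "jog_arm", "kwargs": {
  "deltas": [
    {"claw": 60, "dx": -0.006, "dy": 0.004, "dz": 0.04, "yaw": -0.656},
    {"claw": 60, "dx": -0.006, "dy": 0.004, "dz": 0.08, "yaw": -0.656},
    {"claw": 60, "dx": -0.006, "dy": 0.004, "dz": 0.12, "yaw": -0.656},
    {"claw": 60, "dx": -0.006, "dy": 0.004, "dz": 0.15, "yaw": -0.656},
    {"claw": 55, "dx": -0.006, "dy": 0.004, "dz": 0.164, "yaw": -0.656},
    {"claw": 50, "dx": -0.006, "dy": 0.004, "dz": 0.164, "yaw": -0.656}
  ]
}}

```text
time: 1.43
ee_pos: [483.3, -312.5, 86.0]
tcp_rot: [-0.004, 0.707, 0.707, -0.001]
wrist_force: [0.1, 1.1, 0.0]
opening: 50.1
gripper_force: 0.0
```

Run:
```python
from h import *
im=bot.snapshot("scene");s=bot.sense();print(s["ee_pos"],s["tcp_rot"],s["wrist_force"],s["opening"],s["qpos"])
cv2.imwrite("pics/s1.png",cv2.resize(im[80:240,130:330],None,fx=3.5,fy=3.5,interpolation=cv2.INTER_CUBIC))
```

```text
[ 484.47999421 -313.39892024   88.34343676] [-2.26724604e-03  7.07453714e-01  7.06755880e-01 -4.78127976e-04] [ 0.31015521 -0.36556443 -0.39376881] 49.85934658023343 [-5.94076638e-01  5.37715589e-01  1.82522676e+00 -1.05239772e-04
  7.83283943e-01 -5.93015005e-01]
```

View pics/s1.png

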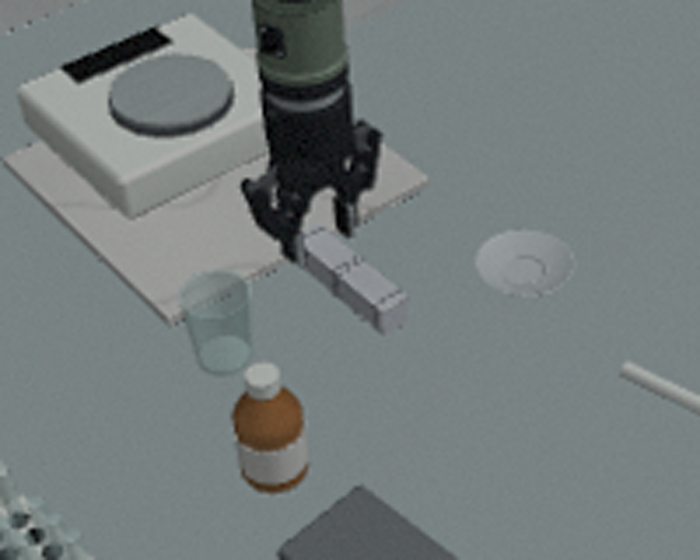

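The fingers straddle the bar near end a, centred on it, at about (300,240) in the crop. Next I close gently and try a small lift.

>>> {"fn": "jog_arm", "kwargs": {
  "deltas": [
    {"claw": 40, "dx": 0, "dy": 0.001, "dz": 0},
    {"claw": 30, "dx": 0, "dy": 0.001, "dz": 0},
    {"claw": 29, "dx": 0, "dy": 0.001, "dz": 0},
    {"claw": 29, "dx": 0, "dy": 0.001, "dz": 0},
    {"claw": 29, "dx": 0, "dy": 0.001, "dz": 0},
    {"claw": 29, "dx": 0, "dy": 0.001, "dz": 0}
  ]
}}

```text
schema error: expected keys claw, dx, dy, dz, yaw
```

>>> {"fn": "jog_arm", "kwargs": {
  "deltas": [
    {"claw": 40, "dx": 0, "dy": 0.001, "dz": 0, "yaw": 0},
    {"claw": 30, "dx": 0, "dy": 0.001, "dz": 0, "yaw": 0},
    {"claw": 29, "dx": 0, "dy": 0.001, "dz": 0, "yaw": 0},
    {"claw": 29, "dx": 0, "dy": 0.001, "dz": 0, "yaw": 0},
    {"claw": 29, "dx": 0, "dy": 0.001, "dz": 0, "yaw": 0},
    {"claw": 29, "dx": 0, "dy": 0.001, "dz": 0, "yaw": 0}
  ]
}}

```text
time: 1.98
ee_pos: [487.5, -314.7, 92.0]
tcp_rot: [0.002, 0.707, 0.707, 0.0]
wrist_force: [1.4, -0.5, 6.5]
opening: 29.2
gripper_force: 20.6
```

>>> {"fn": "jog_arm", "kwargs": {
  "deltas": [
    {"claw": 29, "dx": 0, "dy": 0.001, "dz": -0.003, "yaw": 0},
    {"claw": 29, "dx": 0, "dy": 0.001, "dz": -0.006, "yaw": 0},
    {"claw": 29, "dx": 0, "dy": 0.001, "dz": -0.009, "yaw": 0},
    {"claw": 29, "dx": 0, "dy": 0.001, "dz": -0.012, "yaw": 0},
    {"claw": 29, "dx": 0.001, "dy": 0.001, "dz": -0.012, "yaw": 0}
  ]
}}

```text
time: 2.4
ee_pos: [487.1, -312.9, 102.4]
tcp_rot: [-0.0, 0.707, 0.707, -0.0]
wrist_force: [-0.3, -1.1, -4.2]
opening: 29.2
gripper_force: 19.7
```

Run:
```python
from h import *
im=bot.snapshot("scene");s=bot.sense();print(s["ee_pos"],s["wrist_force"],s["torque"],s["opening"],s["gripper_force"])
im2=bot.snapshot("top")
cv2.imwrite("pics/s2s.png",im);cv2.imwrite("pics/s2t.png",im2)
a=cv2.resize(im[115:195,180:260],None,fx=5,fy=5,interpolation=cv2.INTER_CUBIC)
b=cv2.resize(im2[175:255,280:360],None,fx=5,fy=5,interpolation=cv2.INTER_CUBIC)
cv2.imwrite("pics/z2.png",np.hstack([a,b]))
```

```text
[ 487.13289674 -312.77281595  102.19147932] [ 0.05350784  0.47376489 -3.34601144] [-0.14513985  0.0346167   0.00508577] 29.23956981855125 19.71148431301117
```

View pics/z2.png

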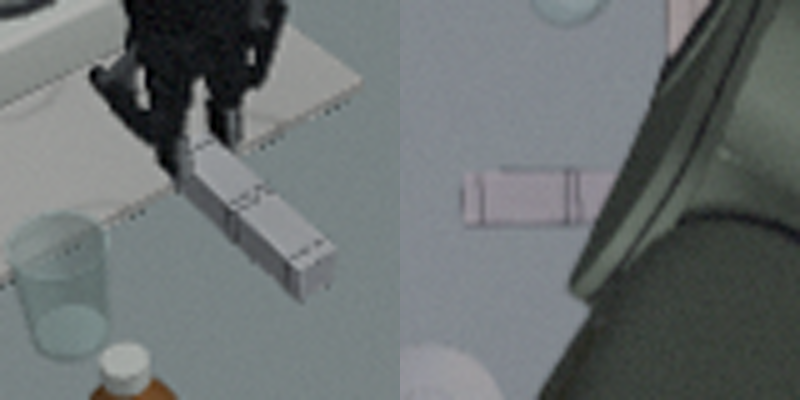

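>>> {"fn": "jog_arm", "kwargs": {
  "deltas": [
    {"claw": 29, "dx": 0, "dy": 0, "dz": 0.003, "yaw": 0},
    {"claw": 29, "dx": 0, "dy": 0, "dz": 0.006, "yaw": 0},
    {"claw": 29, "dx": 0, "dy": 0, "dz": 0.009, "yaw": 0},
    {"claw": 29.2, "dx": 0, "dy": 0, "dz": 0.011, "yaw": 0},
    {"claw": 29.2, "dx": 0, "dy": 0, "dz": 0.011, "yaw": 0},
    {"claw": 29.2, "dx": 0, "dy": 0, "dz": 0.011, "yaw": 0}
  ]
}}

```text
time: 3.0
ee_pos: [487.6, -313.5, 92.2]
tcp_rot: [0.001, 0.707, 0.707, -0.0]
wrist_force: [-1.3, -1.1, 5.7]
opening: 29.1
gripper_force: 20.8
```

>>> {"fn": "jog_arm", "kwargs": {
  "deltas": [
    {"claw": 29.2, "dx": 0, "dy": 0, "dz": -0.003, "yaw": 0},
    {"claw": 29.2, "dx": 0, "dy": 0, "dz": -0.006, "yaw": 0},
    {"claw": 29.2, "dx": 0, "dy": 0, "dz": -0.009, "yaw": 0},
    {"claw": 29.2, "dx": 0, "dy": 0, "dz": -0.009, "yaw": 0},
    {"claw": 29.2, "dx": 0, "dy": 0, "dz": -0.009, "yaw": 0}
  ]
}}

```text
time: 3.42
ee_pos: [487.3, -313.0, 100.1]
tcp_rot: [-0.0, 0.707, 0.707, -0.0]
wrist_force: [0.6, -0.6, -3.0]
opening: 29.4
gripper_force: 19.6
```

Run:
```python
from h import *
F=[];T=[]
for i in range(3):
    im=bot.snapshot("scene");s=bot.sense();F+=[s["wrist_force"]];T+=[s["torque"]]
print(s["ee_pos"],np.mean(F,0),np.mean(T,0),s["opening"],s["gripper_force"])
```

```text
[ 487.31397267 -312.98759855  100.02710415] [-0.24312471 -0.61355768 -2.97792233] [-0.15702895 -0.00174472 -0.00413452] 29.278863569757856 19.64978277683258
```

>>> {"fn": "jog_arm", "kwargs": {
  "deltas": [
    {"claw": 29.2, "dx": 0, "dy": 0, "dz": 0.004, "yaw": 0},
    {"claw": 29.2, "dx": 0, "dy": 0, "dz": 0.008, "yaw": 0},
    {"claw": 29.2, "dx": 0, "dy": 0, "dz": 0.009, "yaw": 0},
    {"claw": 36, "dx": 0, "dy": 0, "dz": 0.009, "yaw": 0},
    {"claw": 40, "dx": 0, "dy": 0, "dz": 0.009, "yaw": 0},
    {"claw": 40, "dx": -0.022, "dy": 0, "dz": 0.004, "yaw": 0},
    {"claw": 40, "dx": -0.022, "dy": 0, "dz": 0.004, "yaw": 0},
    {"claw": 35, "dx": -0.022, "dy": 0, "dz": 0.004, "yaw": 0}
  ]
}}

```text
time: 4.23
ee_pos: [487.5, -335.5, 96.3]
tcp_rot: [0.0, 0.708, 0.706, 0.0]
wrist_force: [-0.5, 0.2, -0.2]
opening: 35.0
gripper_force: 0.0
```

>>> {"fn": "jog_arm", "kwargs": {
  "deltas": [
    {"claw": 30.5, "dx": 0, "dy": 0, "dz": 0, "yaw": 0},
    {"claw": 29.7, "dx": 0, "dy": 0, "dz": 0, "yaw": 0},
    {"claw": 29.7, "dx": 0, "dy": 0, "dz": 0, "yaw": 0},
    {"claw": 29.7, "dx": 0, "dy": 0, "dz": 0, "yaw": 0}
  ]
}}

```text
time: 4.57
ee_pos: [487.3, -334.6, 96.0]
tcp_rot: [-0.0, 0.707, 0.707, -0.0]
wrist_force: [0.1, -0.8, -0.4]
opening: 30.1
gripper_force: 2.5
```

>>> {"fn": "jog_arm", "kwargs": {
  "deltas": [
    {"claw": 29.6, "dx": 0, "dy": 0, "dz": -0.003, "yaw": 0},
    {"claw": 29.6, "dx": 0, "dy": 0, "dz": -0.006, "yaw": 0},
    {"claw": 29.6, "dx": 0, "dy": 0, "dz": -0.01, "yaw": 0},
    {"claw": 29.6, "dx": 0, "dy": 0, "dz": -0.01, "yaw": 0},
    {"claw": 29.6, "dx": 0, "dy": 0, "dz": -0.01, "yaw": 0}
  ]
}}

```text
time: 4.98
ee_pos: [487.2, -334.6, 106.4]
tcp_rot: [-0.0, 0.707, 0.707, 0.0]
wrist_force: [-1.1, 3.5, -1.2]
opening: 29.5
gripper_force: 3.0
```

```bash
cat > f.py <<'E'
from h import *
F=[];T=[];G=[]
for i in range(3):
    im=bot.snapshot("scene");s=bot.sense();F+=[s["wrist_force"]];T+=[s["torque"]];G+=[s["gripper_force"]]
print(s["time"],s["ee_pos"],np.mean(F,0),np.mean(T,0),s["opening"],G)
E
python3 f.py
```

```text
5.1333 [ 487.190873   -334.63477237  106.19571722] [ 0.18736644  2.89939469 -0.61183048] [0.44523909 0.0263263  0.0078441 ] 29.703910951139665 [3.049747981131077, 3.0494294688105583, 3.048170618712902]
```

Run:
```python
from h import *
im=bot.snapshot("scene");im2=bot.snapshot("top")
a=cv2.resize(im[115:195,180:260],None,fx=5,fy=5,interpolation=cv2.INTER_CUBIC)
b=cv2.resize(im2[175:255,280:360],None,fx=5,fy=5,interpolation=cv2.INTER_CUBIC)
cv2.imwrite("pics/z3.png",np.hstack([a,b]))
```

```text
(no output)
```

View pics/z3.png

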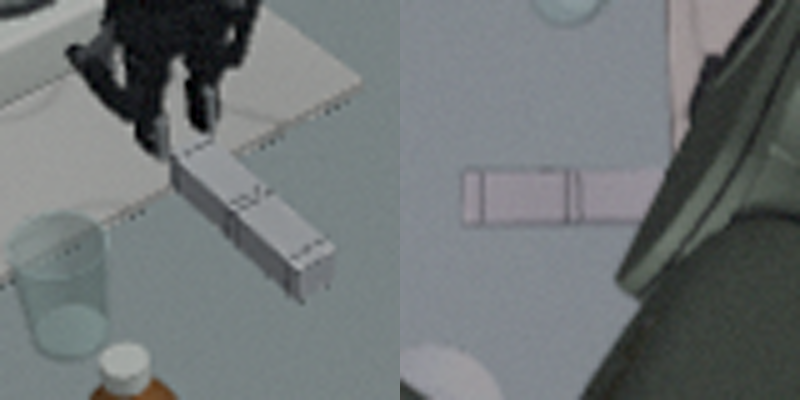

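The fingers only just catch end a. To tell whether the bar is tilted, I compare its visible corners with their projected positions.

Run:
```python
from h import *
for X in [(502.5,-329,30),(502.5,-327,40),(502.5,-198,30),(502.5,-198,40),(472.5,-198,30),(502.5,-198,0)]:
    print(X,(proj("scene",X)-[180,115]+.4)*5)
```

```text
(502.5, -329, 30) [166.56308201 164.42531269]
(502.5, -327, 40) [167.15541088 153.83465329]
(502.5, -198, 30) [297.85081852 272.41002974]
(502.5, -198, 40) [297.28757311 260.22272082]
(472.5, -198, 30) [336.27331571 249.77045304]
(502.5, -198, 0) [299.49903093 308.07347785]
```

```bash
python3 - <<'E'
from h import *
g=lambda i:cv2.cvtColor(i,cv2.COLOR_BGR2GRAY).astype(np.float32)
n=bot.snapshot("scene");cv2.imwrite("pics/s3s.png",n)
A,B,C=g(cv2.imread("pics/scene0.png")),g(cv2.imread("pics/s2s.png")),g(n)
for r in [(slice(160,180),slice(230,252)),(slice(145,160),slice(216,232))]:
    print([cv2.phaseCorrelate(A[r],X[r],cv2.createHanningWindow((A[r].shape[1],A[r].shape[0]),cv2.CV_32F)) for X in(B,C)])
E
python3 f.py
```

```text
[((-0.15826140536287525, -0.1151306381892816), 0.9331494867801666), ((0.786106649960491, -0.10257503794512601), 0.9501741180817286)]
[((0.313461438678341, -0.615108440095355), 0.9809036632378896), ((2.1622636265293282, -0.7966808040731159), 0.6040681158502896)]
5.4333 [ 487.20160828 -334.72492196  106.12657211] [-0.19571398  3.99106445 -0.36108581] [ 0.6218112   0.07824397 -0.03477019] 29.65908983844073 [3.0412081629037857, 3.03833294659853, 3.0344240739941597]
```

>>> {"fn": "jog_arm", "kwargs": {
  "deltas": [
    {"claw": 29.6, "dx": 0, "dy": 0, "dz": 0.005, "yaw": 0},
    {"claw": 29.6, "dx": 0, "dy": 0, "dz": 0.01, "yaw": 0},
    {"claw": 36, "dx": 0, "dy": 0, "dz": 0.01, "yaw": 0},
    {"claw": 40, "dx": 0, "dy": 0, "dz": 0.01, "yaw": 0},
    {"claw": 40, "dx": 0.014, "dy": 0, "dz": 0.011, "yaw": 0},
    {"claw": 36, "dx": 0.014, "dy": 0, "dz": 0.011, "yaw": 0},
    {"claw": 33, "dx": 0.014, "dy": 0, "dz": 0.011, "yaw": 0}
  ]
}}

```text
time: 6.02
ee_pos: [487.4, -320.2, 95.4]
tcp_rot: [0.0, 0.707, 0.707, -0.0]
wrist_force: [-0.5, 0.0, -0.3]
opening: 32.9
gripper_force: 0.0
```

Run:
```python
from h import *
g=lambda i:cv2.cvtColor(i,cv2.COLOR_BGR2GRAY).astype(np.float32)
n=bot.snapshot("scene");m=bot.snapshot("top");print(bot.sense()["wrist_force"],bot.sense()["ee_pos"])
for f,X,r in [("scene0",n,(slice(160,180),slice(230,252))),("top0",m,(slice(204,226),slice(285,312)))]:
    A=g(cv2.imread(f"pics/{f}.png"))[r];B=g(X)[r]
    print(cv2.phaseCorrelate(A,B,cv2.createHanningWindow(A.shape[::-1],cv2.CV_32F)))
```

```text
[0.41973954 0.91221561 0.10356606] [ 487.61138279 -320.8821242    95.53537484]
((0.07948249999971146, 0.024732818835719428), 1.0174408813317617)
((0.8764207770731627, 0.2442241647443577), 0.8419335697904046)
```

>>> {"fn": "jog_arm", "kwargs": {
  "deltas": [
    {"claw": 30.5, "dx": 0, "dy": 0, "dz": 0, "yaw": 0},
    {"claw": 29.4, "dx": 0, "dy": 0, "dz": 0, "yaw": 0},
    {"claw": 29.4, "dx": 0, "dy": 0, "dz": 0, "yaw": 0},
    {"claw": 29.4, "dx": 0, "dy": 0, "dz": 0, "yaw": 0}
  ]
}}

```text
time: 6.45
ee_pos: [487.7, -321.2, 95.6]
tcp_rot: [0.0, 0.707, 0.707, 0.0]
wrist_force: [0.3, 0.7, 1.9]
opening: 29.7
gripper_force: 10.4
```

Run:
```python
import numpy as np
a=np.array([-123,25.]);R=np.hypot(*a);p0=np.arctan2(a[1],a[0])
for t in range(0,96,5):
    p=p0-np.radians(t);print(t,round(R*np.cos(p)-a[0],1),round(R*np.sin(p)-a[1],1))
```

```text
0 -0.0 0.0
5 2.6 10.6
10 6.2 21.0
15 10.7 31.0
20 16.0 40.6
25 22.1 49.6
30 29.0 58.2
35 36.6 66.0
40 44.8 73.2
45 53.7 79.7
50 63.1 85.3
55 72.9 90.1
60 83.2 94.0
65 93.7 97.0
70 104.4 99.1
75 115.3 100.3
80 126.3 100.5
85 137.2 99.7
90 148.0 98.0
95 158.6 95.4
```

>>> {"fn": "jog_arm", "kwargs": {
  "deltas": [
    {"claw": 29.4, "dx": 0, "dy": 0, "dz": -0.005, "yaw": 0},
    {"claw": 29.4, "dx": 0.002, "dy": 0, "dz": -0.01, "yaw": 0},
    {"claw": 29.4, "dx": 0.004, "dy": 0, "dz": -0.015, "yaw": 0},
    {"claw": 29.4, "dx": 0.006, "dy": 0, "dz": -0.02, "yaw": 0},
    {"claw": 29.4, "dx": 0.006, "dy": 0, "dz": -0.02, "yaw": 0}
  ]
}}

```text
time: 6.87
ee_pos: [487.5, -314.8, 116.3]
tcp_rot: [0.0, 0.707, 0.707, 0.0]
wrist_force: [-0.5, -0.7, -2.7]
opening: 29.6
gripper_force: 10.0
```

```bash
cat > g.py <<'E'
from h import *
import sys
n=bot.snapshot("scene");m=bot.snapshot("top");s=bot.sense()
print(s["time"],s["ee_pos"],s["wrist_force"],s["torque"],s["opening"],s["gripper_force"])
cv2.imwrite(f"pics/{sys.argv[1]}s.png",n);cv2.imwrite(f"pics/{sys.argv[1]}t.png",m)
g=lambda i:cv2.cvtColor(i,cv2.COLOR_BGR2GRAY).astype(np.float32)
for r in [(slice(160,180),slice(230,252)),(slice(145,160),slice(216,232))]:
    A=g(cv2.imread("pics/scene0.png"))[r];B=g(n)[r]
    print(cv2.phaseCorrelate(A,B,cv2.createHanningWindow(A.shape[::-1],cv2.CV_32F)))
E
python3 g.py t1
```

```text
6.9667 [ 487.41172386 -315.05019475  115.59065294] [-0.82518807 -0.79443391 -2.71993362] [-0.1679295   0.04726818 -0.02366552] 29.68369328427887 10.087223052978516
((0.9333546505924541, 0.21981537800177264), 0.9729345122973124)
((1.0737373367450207, -0.3729607958054473), 1.0943339874347051)
```

Run:
```python
from h import *
im=cv2.imread("pics/t1s.png");a=cv2.resize(im[110:190,180:260],None,fx=7,fy=7,interpolation=cv2.INTER_CUBIC)
f=lambda X:((proj("scene",X)-[180,110]+.43)*7).astype(int)
import math
def P(th,u,w,x):  # u along from b pivot, w height
    c,s=math.cos(th),math.sin(th);return (x,-198-u*c+w*s,u*s+w*c)
def dr(pts,col):
    for q in pts: cv2.circle(a,tuple(int(v) for v in f(q)),3,col,-1)
dr([P(math.radians(9),u,w,x) for u in(0,130) for w in(0,30) for x in(472.5,502.5)],(0,0,255))
dr([(x,-198-u+6,w+20) for u in(0,130) for w in(0,30) for x in(472.5,502.5)],(0,255,0))
cv2.imwrite("pics/z4.png",a)
```

```text
(no output)
```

View pics/z4.png

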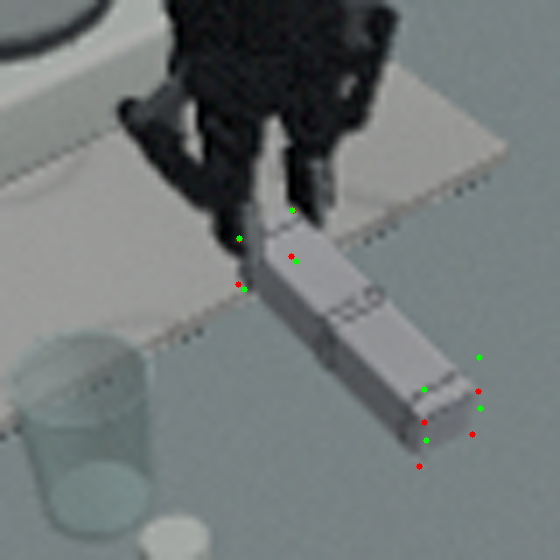

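The red dots (tilt model) match the bar apart from the known 1 px calibration offset. The bar is pivoting about end b, with b's bottom edge at (415,452) still on the bench. I continue along the arc.

>>> {"fn": "jog_arm", "kwargs": {
  "deltas": [
    {"claw": 29.4, "dx": 0.002, "dy": 0, "dz": -0.005, "yaw": 0},
    {"claw": 29.4, "dx": 0.0045, "dy": 0, "dz": -0.01, "yaw": 0},
    {"claw": 29.4, "dx": 0.0098, "dy": 0, "dz": -0.019, "yaw": 0},
    {"claw": 29.4, "dx": 0.0159, "dy": 0, "dz": -0.028, "yaw": 0},
    {"claw": 29.4, "dx": 0.0228, "dy": 0, "dz": -0.036, "yaw": 0},
    {"claw": 29.4, "dx": 0.03, "dy": 0, "dz": -0.044, "yaw": 0},
    {"claw": 29.4, "dx": 0.038, "dy": 0, "dz": -0.051, "yaw": 0},
    {"claw": 29.4, "dx": 0.038, "dy": 0, "dz": -0.051, "yaw": 0}
  ]
}}

```text
time: 7.63
ee_pos: [487.8, -275.6, 168.1]
tcp_rot: [0.001, 0.707, 0.707, 0.0]
wrist_force: [-0.1, 0.5, -2.4]
opening: 29.9
gripper_force: 8.9
```

```bash
cat > ov.py <<'E'
from h import *
import sys,math
# numeric bar side-face orientation from scene view: fit bright bar mask min-area rectangle
def fit(tag):
    n=bot.snapshot("scene");s=bot.sense();cv2.imwrite(f"pics/{tag}s.png",n)
    print(s["time"],np.round(s["ee_pos"],1),np.round(s["wrist_force"],1),np.round(s["torque"],2),round(s["opening"],1),round(s["gripper_force"],1))
    return n
def overlay(n,th,piv,out,lo,fx,sz):
    a=cv2.resize(n[lo[1]:lo[1]+sz[1],lo[0]:lo[0]+sz[0]],None,fx=fx,fy=fx,interpolation=cv2.INTER_CUBIC)
    c,s=math.cos(math.radians(th)),math.sin(math.radians(th))
    for u in(0,130):
        for w in(0,30):
            for x in(472.5,502.5):
                q=(proj("scene",(x,piv-u*c+w*s,u*s+w*c))-lo+.43+[0,-1])*fx
                cv2.circle(a,tuple(int(v) for v in q),3,(0,0,255),-1)
    cv2.imwrite(out,a)
E
python3 -c "
from ov import *
fit('t2')"
```

```text
7.6833 [ 487.7 -276.3  167.4] [ 0.2 -0.7 -1.5] [-0.13  0.03 -0.02] 29.7 8.9
```

>>> {"fn": "jog_arm", "kwargs": {
  "deltas": [
    {"claw": 29.4, "dx": 0.004, "dy": 0, "dz": -0.003, "yaw": 0},
    {"claw": 29.4, "dx": 0.009, "dy": 0, "dz": -0.0065, "yaw": 0},
    {"claw": 29.4, "dx": 0.0183, "dy": 0, "dz": -0.012, "yaw": 0},
    {"claw": 29.4, "dx": 0.0281, "dy": 0, "dz": -0.0165, "yaw": 0},
    {"claw": 29.4, "dx": 0.0384, "dy": 0, "dz": -0.02, "yaw": 0},
    {"claw": 29.4, "dx": 0.049, "dy": 0, "dz": -0.0225, "yaw": 0},
    {"claw": 29.4, "dx": 0.06, "dy": 0, "dz": -0.024, "yaw": 0},
    {"claw": 29.4, "dx": 0.06, "dy": 0, "dz": -0.024, "yaw": 0}
  ]
}}

```text
time: 8.35
ee_pos: [488.1, -215.1, 192.2]
tcp_rot: [0.001, 0.707, 0.708, 0.001]
wrist_force: [0.4, -1.4, 7.3]
opening: 29.4
gripper_force: 9.3
```

```bash
python3 -c "
from ov import *
n=fit('t3')
overlay(n,70,-198,'pics/z5.png',(180,80),6,(90,100))"
```

```text
8.4 [ 488.2 -215.7  192.1] [-0.5 -1.3  7. ] [-0.45  0.06 -0.  ] 29.6 9.3
```

View pics/z5.png

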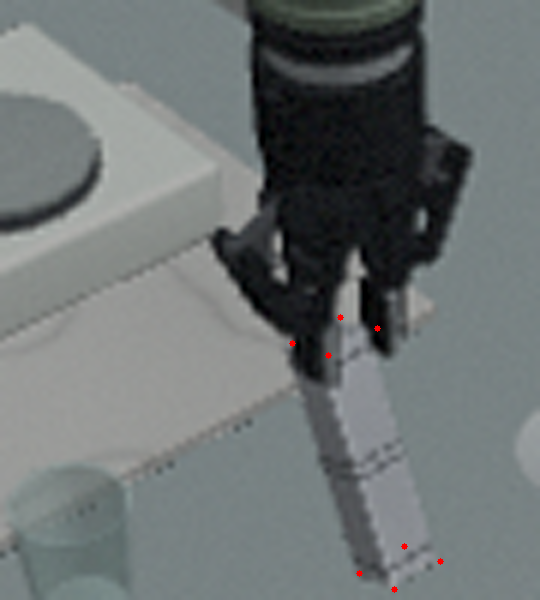

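The bar is at about 70°, foot on the bench at (390,580), matching the model. Now to vertical.

>>> {"fn": "jog_arm", "kwargs": {
  "deltas": [
    {"claw": 29.4, "dx": 0.005, "dy": 0, "dz": 0, "yaw": 0},
    {"claw": 29.4, "dx": 0.011, "dy": 0, "dz": -0.001, "yaw": 0},
    {"claw": 29.4, "dx": 0.018, "dy": 0, "dz": -0.001, "yaw": 0},
    {"claw": 29.4, "dx": 0.025, "dy": 0, "dz": -0.001, "yaw": 0},
    {"claw": 29.4, "dx": 0.032, "dy": 0, "dz": -0.001, "yaw": 0},
    {"claw": 29.4, "dx": 0.038, "dy": 0, "dz": 0, "yaw": 0},
    {"claw": 29.4, "dx": 0.044, "dy": 0, "dz": 0.001, "yaw": 0},
    {"claw": 29.4, "dx": 0.044, "dy": 0, "dz": 0.002, "yaw": 0},
    {"claw": 29.4, "dx": 0.044, "dy": 0, "dz": 0.002, "yaw": 0}
  ]
}}

```text
time: 9.15
ee_pos: [487.9, -171.3, 189.8]
tcp_rot: [0.0, 0.707, 0.707, 0.001]
wrist_force: [-1.1, 2.6, 10.0]
opening: 29.8
gripper_force: 10.4
```

```bash
python3 -c "
from ov import *
n=fit('t4')
overlay(n,90,-198,'pics/z6.png',(190,80),6,(80,100))"
```

```text
9.2 [ 487.9 -171.4  189.8] [-0.8  2.4  9.6] [ 0.25  0.15 -0.02] 29.9 10.4
```

View pics/z6.png

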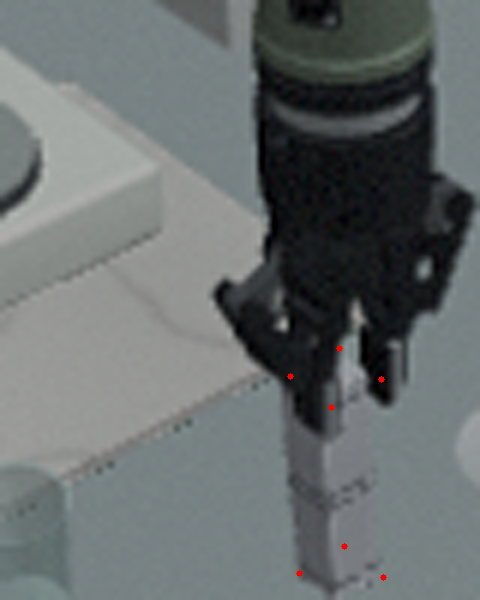

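>>> {"fn": "jog_arm", "kwargs": {
  "deltas": [
    {"claw": 30.5, "dx": 0, "dy": 0, "dz": 0, "yaw": 0},
    {"claw": 33, "dx": 0, "dy": 0, "dz": -0.003, "yaw": 0},
    {"claw": 36, "dx": 0, "dy": 0, "dz": -0.003, "yaw": 0},
    {"claw": 40, "dx": -0.01, "dy": 0, "dz": -0.003, "yaw": 0},
    {"claw": 40, "dx": -0.019, "dy": 0, "dz": -0.003, "yaw": 0},
    {"claw": 36, "dx": -0.019, "dy": 0, "dz": -0.001, "yaw": 0}
  ]
}}

```text
time: 9.7
ee_pos: [487.8, -193.8, 189.3]
tcp_rot: [0.001, 0.708, 0.706, -0.0]
wrist_force: [0.6, -0.1, -0.2]
opening: 35.9
gripper_force: 0.0
```

Run:
```python
from ov import *
fit('t5')
m=bot.snapshot("top");cv2.imwrite("pics/t5t.png",m)
a=np.array([-22,123.]);R=np.hypot(*a);p0=np.arctan2(a[1],a[0])
for t in range(0,91,5):
    p=p0-np.radians(t);print(t,round(R*np.cos(p)-a[0],1),round(R*np.sin(p)-a[1],1))
```

```text
9.75 [ 487.3 -193.1  188.6] [0.3 0.5 0.1] [ 0.    0.02 -0.06] 36.1 0.0
0 0.0 0.0
5 10.8 1.4
10 21.7 2.0
15 32.6 1.5
20 43.4 0.1
25 54.0 -2.2
30 64.4 -5.5
35 74.5 -9.6
40 84.2 -14.6
45 93.4 -20.5
50 102.1 -27.1
55 110.1 -34.4
60 117.5 -42.4
65 124.2 -51.1
70 130.1 -60.3
75 135.1 -69.9
80 139.3 -80.0
85 142.6 -90.4
90 145.0 -101.0
```

Run:
```python
from h import *
g=lambda f:cv2.cvtColor(cv2.imread(f),cv2.COLOR_BGR2GRAY).astype(np.float32)
A,B=g("pics/t4s.png"),g("pics/t5s.png")
for r in [(slice(166,184),slice(232,260)),(slice(152,168),slice(232,260))]:
    print(cv2.phaseCorrelate(A[r],B[r],cv2.createHanningWindow(A[r].shape[::-1],cv2.CV_32F)))
# rows: left/right bar edges
im=cv2.imread("pics/t5s.png");b=im.astype(int).sum(2)
for r in(156,162,168,174,178,182):print(r,b[r,232:260].tolist())
print([proj("scene",(x,y,z)) for x,y,z in [(502.5,-198,0),(502.5,-168,0),(472.5,-168,0)]])
```

```text
((0.1244544000190082, -0.005309959834379541), 0.850352062119378)
((1.1306098357586372, -0.4133782619209132), 1.0840789079666138)
156 [383, 379, 384, 384, 380, 369, 305, 260, 268, 268, 261, 253, 274, 386, 376, 367, 375, 372, 367, 369, 374, 380, 377, 383, 375, 376, 378, 381]
162 [377, 382, 382, 381, 382, 388, 364, 232, 177, 212, 210, 195, 281, 371, 345, 275, 274, 339, 268, 296, 370, 384, 379, 379, 383, 382, 380, 385]
168 [382, 380, 375, 376, 386, 386, 372, 297, 246, 266, 262, 258, 265, 323, 368, 361, 364, 366, 370, 367, 368, 368, 382, 380, 386, 378, 379, 385]
174 [382, 380, 381, 376, 374, 381, 384, 335, 215, 234, 263, 257, 255, 277, 375, 372, 370, 367, 353, 353, 332, 337, 387, 379, 382, 376, 382, 377]
178 [386, 381, 382, 380, 383, 379, 378, 378, 386, 386, 373, 294, 262, 243, 311, 385, 372, 383, 379, 382, 381, 378, 380, 377, 374, 382, 381, 377]
182 [379, 380, 382, 382, 379, 382, 377, 375, 383, 381, 376, 388, 384, 377, 379, 382, 382, 380, 380, 380, 380, 382, 382, 384, 379, 378, 382, 377]
[array([239.49980619, 176.21469557]), array([245.83782618, 181.51975366]), array([253.40728404, 176.8754965 ])]
```

>>> {"fn": "jog_arm", "kwargs": {
  "deltas": [
    {"claw": 31, "dx": 0, "dy": 0, "dz": 0, "yaw": 0},
    {"claw": 29.4, "dx": 0, "dy": 0, "dz": 0, "yaw": 0},
    {"claw": 29.4, "dx": 0, "dy": 0, "dz": 0, "yaw": 0},
    {"claw": 29.4, "dx": 0, "dy": 0, "dz": 0, "yaw": 0}
  ]
}}

```text
time: 10.13
ee_pos: [487.2, -191.9, 188.9]
tcp_rot: [-0.0, 0.707, 0.707, -0.0]
wrist_force: [-0.2, -0.1, -2.5]
opening: 29.4
gripper_force: 12.5
```

>>> {"fn": "jog_arm", "kwargs": {
  "deltas": [
    {"claw": 29.4, "dx": 0.005, "dy": 0, "dz": 0, "yaw": 0},
    {"claw": 29.4, "dx": 0.011, "dy": 0, "dz": -0.001, "yaw": 0},
    {"claw": 29.4, "dx": 0.0217, "dy": 0, "dz": -0.001, "yaw": 0},
    {"claw": 29.4, "dx": 0.0326, "dy": 0, "dz": 0, "yaw": 0},
    {"claw": 29.4, "dx": 0.0434, "dy": 0, "dz": 0.001, "yaw": 0},
    {"claw": 29.4, "dx": 0.054, "dy": 0, "dz": 0.004, "yaw": 0},
    {"claw": 29.4, "dx": 0.064, "dy": 0, "dz": 0.007, "yaw": 0},
    {"claw": 29.4, "dx": 0.0745, "dy": 0, "dz": 0.011, "yaw": 0},
    {"claw": 29.4, "dx": 0.0745, "dy": 0, "dz": 0.011, "yaw": 0}
  ]
}}

```text
time: 10.88
ee_pos: [487.9, -114.4, 179.9]
tcp_rot: [0.0, 0.707, 0.707, 0.002]
wrist_force: [-1.7, 4.8, 11.6]
opening: 29.6
gripper_force: 17.1
```

```bash
python3 -c "
from ov import *
n=fit('t6')
overlay(n,125,-201,'pics/z7.png',(190,80),6,(100,100))"
```

```text
10.9333 [ 487.9 -114.8  180. ] [-1.7  4.8 11. ] [ 0.77  0.41 -0.03] 29.7 17.1
```

>>> {"fn": "jog_arm", "kwargs": {
  "deltas": [
    {"claw": 29.4, "dx": 0.006, "dy": 0, "dz": 0.001, "yaw": 0},
    {"claw": 29.4, "dx": 0.011, "dy": 0, "dz": 0.003, "yaw": 0},
    {"claw": 29.4, "dx": 0.02, "dy": 0, "dz": 0.009, "yaw": 0},
    {"claw": 29.4, "dx": 0.029, "dy": 0, "dz": 0.0155, "yaw": 0},
    {"claw": 29.4, "dx": 0.037, "dy": 0, "dz": 0.023, "yaw": 0},
    {"claw": 29.4, "dx": 0.044, "dy": 0, "dz": 0.031, "yaw": 0},
    {"claw": 29.4, "dx": 0.051, "dy": 0, "dz": 0.04, "yaw": 0},
    {"claw": 29.4, "dx": 0.057, "dy": 0, "dz": 0.049, "yaw": 0},
    {"claw": 29.4, "dx": 0.062, "dy": 0, "dz": 0.059, "yaw": 0},
    {"claw": 29.4, "dx": 0.062, "dy": 0, "dz": 0.059, "yaw": 0}
  ]
}}

```text
time: 11.77
ee_pos: [486.7, -54.1, 117.4]
tcp_rot: [-0.001, 0.707, 0.708, -0.001]
wrist_force: [0.5, 0.8, -0.7]
opening: 29.6
gripper_force: 17.9
```

```bash
python3 -c "
from ov import *
n=fit('t7')
overlay(n,165,-201,'pics/z8.png',(190,100),6,(110,100))"
```

```text
11.8167 [486.8 -54.7 118. ] [ 0.2 -0.3 -3.8] [ 0.11  0.03 -0.06] 29.5 17.6
```

>>> {"fn": "jog_arm", "kwargs": {
  "deltas": [
    {"claw": 29.4, "dx": 0.002, "dy": 0, "dz": 0.006, "yaw": 0},
    {"claw": 29.4, "dx": 0.004, "dy": 0, "dz": 0.012, "yaw": 0},
    {"claw": 29.4, "dx": 0.006, "dy": 0, "dz": 0.017, "yaw": 0},
    {"claw": 29.4, "dx": 0.007, "dy": 0, "dz": 0.022, "yaw": 0},
    {"claw": 29.4, "dx": 0.008, "dy": 0, "dz": 0.027, "yaw": 0},
    {"claw": 29.4, "dx": 0.008, "dy": 0, "dz": 0.031, "yaw": 0},
    {"claw": 29.4, "dx": 0.008, "dy": 0, "dz": 0.033, "yaw": 0},
    {"claw": 29.4, "dx": 0.008, "dy": 0, "dz": 0.033, "yaw": 0}
  ]
}}

```text
time: 12.48
ee_pos: [487.3, -47.7, 85.7]
tcp_rot: [-0.0, 0.707, 0.707, -0.0]
wrist_force: [-0.3, 0.7, -2.1]
opening: 29.8
gripper_force: 18.0
```

```bash
python3 -c "
from ov import *
n=fit('t8')
overlay(n,180,-201,'pics/z9.png',(210,120),6,(100,90))"
```

```text
12.5333 [487.3 -47.7  85.9] [ 0.2  0.4 -2.5] [ 0.16 -0.05 -0.01] 29.7 17.9
```

View pics/z9.png

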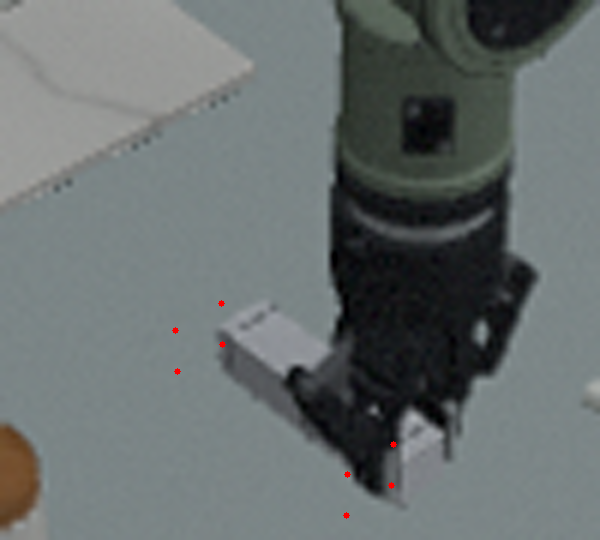

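The bar is down, leading end a near (435,440) and trailing end b near (225,340). The picture allowance is used up, so from here I work on numbers only. Releasing now, then measuring.

>>> {"fn": "jog_arm", "kwargs": {
  "deltas": [
    {"claw": 29.4, "dx": 0, "dy": 0, "dz": 0.002, "yaw": 0},
    {"claw": 29.4, "dx": 0, "dy": 0, "dz": 0.003, "yaw": 0},
    {"claw": 30.5, "dx": 0, "dy": 0, "dz": 0.003, "yaw": 0},
    {"claw": 34, "dx": 0, "dy": 0, "dz": 0.003, "yaw": 0},
    {"claw": 40, "dx": 0, "dy": 0, "dz": 0.003, "yaw": 0},
    {"claw": 50, "dx": 0, "dy": 0, "dz": -0.02, "yaw": 0},
    {"claw": 50, "dx": 0, "dy": 0, "dz": -0.06, "yaw": 0},
    {"claw": 50, "dx": -0.03, "dy": 0, "dz": -0.1, "yaw": 0},
    {"claw": 50, "dx": -0.06, "dy": 0, "dz": -0.1, "yaw": 0},
    {"claw": 50, "dx": -0.06, "dy": 0, "dz": -0.1, "yaw": 0}
  ]
}}

```text
time: 13.37
ee_pos: [489.5, -111.8, 189.8]
tcp_rot: [0.005, 0.708, 0.706, 0.001]
wrist_force: [0.9, 0.0, -0.1]
opening: 50.0
gripper_force: 0.0
```

```bash
cat > m.py <<'E'
from h import *
# bar vs bench: bench is blue-green, bar greyish-purple -> use R-G channel
def meas(tag,ylo,yhi):
    for n in("scene","top"):
        im=bot.snapshot(n);cv2.imwrite(f"pics/{tag}{n}.png",im)
        f=im.astype(int)
        m=((f[...,2]-f[...,1]>-4)&(f.sum(2)>230)).astype(np.uint8)
        c=np.array([proj(n,(x,y,15)) for x in(450,525) for y in(ylo,yhi)])
        roi=np.zeros_like(m);cv2.fillConvexPoly(roi,cv2.convexHull(c.astype(np.int32)),1)
        m=cv2.morphologyEx(m*roi,cv2.MORPH_OPEN,np.ones((3,3),np.uint8))
        cs,_=cv2.findContours(m,cv2.RETR_EXTERNAL,cv2.CHAIN_APPROX_NONE)
        for q in sorted(cs,key=cv2.contourArea)[-2:]:
            if cv2.contourArea(q)<15:continue
            P=ray(n,q[:,0],30);print(n,cv2.contourArea(q),"at z30: x",P[:,0].min().round(),P[:,0].max().round(),"y",P[:,1].min().round(),P[:,1].max().round())
E
python3 - <<'E'
from m import *
for f,pts in(("scene0",[(229,156),(232,166),(260,190),(200,150)]),("top0",[(300,214),(325,214),(310,230),(340,230)])):
    im=cv2.imread(f"pics/{f}.png");print([im[y,x].tolist() for x,y in pts])
meas("u1",-230,20);print(bot.sense()["ee_pos"],bot.sense()["time"])
E
```

```text
[[113, 110, 105], [84, 81, 78], [128, 127, 117], [147, 150, 150]]
[[134, 128, 132], [137, 129, 133], [127, 121, 118], [131, 130, 137]]
top 60.0 at z30: x 469.0 496.0 y -168.0 -137.0
top 150.0 at z30: x 470.0 503.0 y -99.0 -48.0
[ 487.32637974 -108.39228395  186.665383  ] 13.4667
```

>>> {"fn": "jog_arm", "kwargs": {
  "deltas": [
    {"claw": 50, "dx": -0.03, "dy": 0, "dz": 0.02, "yaw": 0},
    {"claw": 50, "dx": -0.053, "dy": 0, "dz": 0.05, "yaw": 0},
    {"claw": 50, "dx": -0.053, "dy": 0, "dz": 0.08, "yaw": 0},
    {"claw": 45, "dx": -0.053, "dy": 0, "dz": 0.091, "yaw": 0},
    {"claw": 40, "dx": -0.053, "dy": 0, "dz": 0.091, "yaw": 0},
    {"claw": 34, "dx": -0.053, "dy": 0, "dz": 0.091, "yaw": 0},
    {"claw": 31, "dx": -0.053, "dy": 0, "dz": 0.091, "yaw": 0}
  ]
}}

```text
time: 14.05
ee_pos: [487.9, -159.9, 95.6]
tcp_rot: [0.0, 0.707, 0.707, 0.0]
wrist_force: [-0.3, -0.1, 0.0]
opening: 31.3
gripper_force: 0.3
```

>>> {"fn": "jog_arm", "kwargs": {
  "deltas": [
    {"claw": 30.5, "dx": 0, "dy": 0, "dz": 0, "yaw": 0},
    {"claw": 29.4, "dx": 0, "dy": 0, "dz": 0, "yaw": 0},
    {"claw": 29.4, "dx": 0, "dy": 0, "dz": 0, "yaw": 0},
    {"claw": 29.4, "dx": 0, "dy": 0, "dz": 0, "yaw": 0},
    {"claw": 29.4, "dx": 0, "dy": 0, "dz": 0, "yaw": 0}
  ]
}}

```text
time: 14.47
ee_pos: [487.8, -160.2, 96.2]
tcp_rot: [0.001, 0.707, 0.707, 0.001]
wrist_force: [-0.8, 3.2, 5.9]
opening: 29.6
gripper_force: 10.3
```

>>> {"fn": "jog_arm", "kwargs": {
  "deltas": [
    {"claw": 29.4, "dx": 0.001, "dy": 0, "dz": -0.005, "yaw": 0},
    {"claw": 29.4, "dx": 0.0025, "dy": 0, "dz": -0.0105, "yaw": 0},
    {"claw": 29.4, "dx": 0.006, "dy": 0, "dz": -0.021, "yaw": 0},
    {"claw": 29.4, "dx": 0.0105, "dy": 0, "dz": -0.031, "yaw": 0},
    {"claw": 29.4, "dx": 0.016, "dy": 0, "dz": -0.04, "yaw": 0},
    {"claw": 29.4, "dx": 0.022, "dy": 0, "dz": -0.049, "yaw": 0},
    {"claw": 29.4, "dx": 0.029, "dy": 0, "dz": -0.057, "yaw": 0},
    {"claw": 29.4, "dx": 0.0365, "dy": 0, "dz": -0.065, "yaw": 0},
    {"claw": 29.4, "dx": 0.044, "dy": 0, "dz": -0.071, "yaw": 0},
    {"claw": 29.4, "dx": 0.044, "dy": 0, "dz": -0.071, "yaw": 0}
  ]
}}

```text
time: 15.3
ee_pos: [488.0, -115.4, 167.8]
tcp_rot: [0.001, 0.707, 0.707, 0.001]
wrist_force: [-0.3, -1.4, -0.7]
opening: 29.5
gripper_force: 8.5
```

```bash
python3 -c "
from ov import *
n=fit('v1')"
```

```text
15.35 [ 487.9 -116.   167.2] [ 0.5 -2.3  0. ] [-0.43 -0.07  0.01] 29.6 8.5
```

>>> {"fn": "jog_arm", "kwargs": {
  "deltas": [
    {"claw": 29.4, "dx": 0.004, "dy": 0, "dz": -0.003, "yaw": 0},
    {"claw": 29.4, "dx": 0.009, "dy": 0, "dz": -0.0065, "yaw": 0},
    {"claw": 29.4, "dx": 0.0183, "dy": 0, "dz": -0.012, "yaw": 0},
    {"claw": 29.4, "dx": 0.0281, "dy": 0, "dz": -0.017, "yaw": 0},
    {"claw": 29.4, "dx": 0.0384, "dy": 0, "dz": -0.0205, "yaw": 0},
    {"claw": 29.4, "dx": 0.049, "dy": 0, "dz": -0.023, "yaw": 0},
    {"claw": 29.4, "dx": 0.06, "dy": 0, "dz": -0.0245, "yaw": 0},
    {"claw": 29.4, "dx": 0.06, "dy": 0, "dz": -0.0245, "yaw": 0}
  ]
}}

```text
time: 16.02
ee_pos: [488.5, -54.5, 192.7]
tcp_rot: [0.001, 0.707, 0.708, 0.001]
wrist_force: [-0.5, -2.7, 8.5]
opening: 29.5
gripper_force: 9.2
```

>>> {"fn": "jog_arm", "kwargs": {
  "deltas": [
    {"claw": 29.4, "dx": 0.005, "dy": 0, "dz": 0, "yaw": 0},
    {"claw": 29.4, "dx": 0.011, "dy": 0, "dz": -0.001, "yaw": 0},
    {"claw": 29.4, "dx": 0.018, "dy": 0, "dz": -0.001, "yaw": 0},
    {"claw": 29.4, "dx": 0.025, "dy": 0, "dz": -0.001, "yaw": 0},
    {"claw": 29.4, "dx": 0.032, "dy": 0, "dz": -0.001, "yaw": 0},
    {"claw": 29.4, "dx": 0.038, "dy": 0, "dz": 0, "yaw": 0},
    {"claw": 29.4, "dx": 0.044, "dy": 0, "dz": 0.001, "yaw": 0},
    {"claw": 29.4, "dx": 0.044, "dy": 0, "dz": 0.002, "yaw": 0},
    {"claw": 29.4, "dx": 0.044, "dy": 0, "dz": 0.002, "yaw": 0}
  ]
}}

```text
time: 16.77
ee_pos: [488.2, -10.5, 190.7]
tcp_rot: [0.0, 0.707, 0.707, 0.002]
wrist_force: [-1.6, 2.9, 11.1]
opening: 29.5
gripper_force: 10.6
```

Run:
```python
from ov import *
n=fit('v2')
def edges(n,y0):
    # silhouette left/right edges of bar per row vs prediction for upright bar at y0..y0+30
    f=cv2.GaussianBlur(n,(3,1),0).astype(int).sum(2)
    for z in(10,25,50,70):
        L=proj("scene",(502.5,y0,z));C=proj("scene",(502.5,y0+30,z));r=int(round(L[1]))
        c=int(L[0]);row=f[r,c-8:c+24];print(z,"pred L",L.round(1),"C",C.round(1),row.tolist())
edges(n,-42.5)
for y in(-42.5,-12.5):print(proj("scene",(502.5,y,0)))
```

```text
16.8167 [488.2 -10.6 190.7] [-0.5  2.1 11. ] [ 0.19  0.17 -0.04] 29.6 10.6
10 pred L [274.4 203. ] C [281.8 209.1] [389, 389, 386, 387, 387, 387, 390, 393, 392, 360, 302, 267, 266, 270, 268, 261, 265, 308, 367, 389, 388, 388, 390, 392, 391, 390, 388, 386, 389, 390, 390, 389]
25 pred L [274.6 199.5] C [282.  205.6] [389, 388, 390, 390, 390, 387, 386, 388, 387, 368, 321, 278, 264, 264, 261, 257, 264, 308, 365, 384, 381, 383, 387, 390, 389, 389, 389, 388, 388, 388, 389, 393]
50 pred L [274.9 193.4] C [282.5 199.5] [387, 388, 392, 392, 389, 387, 389, 387, 385, 358, 304, 261, 239, 234, 231, 220, 242, 309, 364, 377, 361, 341, 350, 379, 392, 393, 393, 393, 394, 394, 390, 387]
70 pred L [275.1 188.4] C [282.8 194.5] [389, 391, 392, 390, 389, 390, 393, 391, 362, 305, 271, 264, 263, 267, 268, 284, 331, 371, 382, 384, 385, 383, 384, 383, 383, 389, 392, 392, 390, 388, 388, 390]
[274.30427944 205.34678297]
[281.61730716 211.46794334]
```

>>> {"fn": "jog_arm", "kwargs": {
  "deltas": [
    {"claw": 30.5, "dx": 0, "dy": 0, "dz": 0, "yaw": 0},
    {"claw": 33, "dx": 0, "dy": 0, "dz": -0.003, "yaw": 0},
    {"claw": 36, "dx": 0, "dy": 0, "dz": -0.003, "yaw": 0},
    {"claw": 40, "dx": -0.01, "dy": 0, "dz": -0.003, "yaw": 0},
    {"claw": 40, "dx": -0.019, "dy": 0, "dz": -0.003, "yaw": 0},
    {"claw": 36, "dx": -0.019, "dy": 0, "dz": -0.001, "yaw": 0},
    {"claw": 33, "dx": -0.019, "dy": 0, "dz": -0.001, "yaw": 0}
  ]
}}

```text
time: 17.4
ee_pos: [487.2, -32.3, 189.2]
tcp_rot: [-0.0, 0.708, 0.706, -0.0]
wrist_force: [-0.8, -0.0, 0.6]
opening: 33.3
gripper_force: 0.0
```

Run:
```python
from ov import *
n=fit('v3')
f=cv2.GaussianBlur(n,(3,1),0).astype(int).sum(2)
for z in(10,70):
    L=proj("scene",(502.5,-42.5,z));r=int(round(L[1]));c=int(L[0]);print(z,L.round(1),c-8,f[r,c-8:c+14].tolist())
print(f[200:216,283].tolist())
```

```text
17.45 [487.2 -32.1 189.3] [-0.2  0.1 -0.4] [0.01 0.   0.  ] 33.0 0.0
10 [274.4 203. ] 266 [390, 389, 390, 392, 390, 388, 389, 390, 387, 359, 303, 270, 269, 270, 266, 266, 271, 287, 328, 364, 372, 371]
70 [275.1 188.4] 267 [390, 390, 390, 391, 391, 392, 390, 389, 388, 364, 313, 269, 258, 263, 265, 261, 261, 277, 316, 354, 368, 370]
[270, 275, 277, 287, 285, 293, 301, 305, 295, 260, 260, 331, 366, 392, 387, 394]
```

>>> {"fn": "jog_arm", "kwargs": {
  "deltas": [
    {"claw": 31, "dx": 0, "dy": 0, "dz": 0, "yaw": 0},
    {"claw": 29.4, "dx": 0, "dy": 0, "dz": 0, "yaw": 0},
    {"claw": 29.4, "dx": 0, "dy": 0, "dz": 0, "yaw": 0},
    {"claw": 29.4, "dx": 0, "dy": 0, "dz": 0, "yaw": 0}
  ]
}}

```text
time: 17.78
ee_pos: [487.4, -31.5, 189.6]
tcp_rot: [-0.0, 0.707, 0.707, -0.0]
wrist_force: [-0.1, 0.4, -0.9]
opening: 29.9
gripper_force: 11.4
```

>>> {"fn": "jog_arm", "kwargs": {
  "deltas": [
    {"claw": 29.4, "dx": 0.005, "dy": 0, "dz": 0, "yaw": 0},
    {"claw": 29.4, "dx": 0.011, "dy": 0, "dz": -0.001, "yaw": 0},
    {"claw": 29.4, "dx": 0.0217, "dy": 0, "dz": -0.001, "yaw": 0},
    {"claw": 29.4, "dx": 0.0326, "dy": 0, "dz": 0, "yaw": 0},
    {"claw": 29.4, "dx": 0.0434, "dy": 0, "dz": 0.001, "yaw": 0},
    {"claw": 29.4, "dx": 0.054, "dy": 0, "dz": 0.004, "yaw": 0},
    {"claw": 29.4, "dx": 0.064, "dy": 0, "dz": 0.007, "yaw": 0},
    {"claw": 29.4, "dx": 0.0745, "dy": 0, "dz": 0.011, "yaw": 0},
    {"claw": 29.4, "dx": 0.0745, "dy": 0, "dz": 0.011, "yaw": 0}
  ]
}}

```text
time: 18.53
ee_pos: [487.3, 45.2, 177.9]
tcp_rot: [-0.001, 0.707, 0.708, 0.0]
wrist_force: [0.8, 2.0, 2.5]
opening: 29.4
gripper_force: 12.6
```

>>> {"fn": "jog_arm", "kwargs": {
  "deltas": [
    {"claw": 29.4, "dx": 0.006, "dy": 0, "dz": 0.001, "yaw": 0},
    {"claw": 29.4, "dx": 0.011, "dy": 0, "dz": 0.003, "yaw": 0},
    {"claw": 29.4, "dx": 0.02, "dy": 0, "dz": 0.009, "yaw": 0},
    {"claw": 29.4, "dx": 0.029, "dy": 0, "dz": 0.0155, "yaw": 0},
    {"claw": 29.4, "dx": 0.037, "dy": 0, "dz": 0.023, "yaw": 0},
    {"claw": 29.4, "dx": 0.044, "dy": 0, "dz": 0.031, "yaw": 0},
    {"claw": 29.4, "dx": 0.051, "dy": 0, "dz": 0.04, "yaw": 0},
    {"claw": 29.4, "dx": 0.057, "dy": 0, "dz": 0.049, "yaw": 0},
    {"claw": 29.4, "dx": 0.062, "dy": 0, "dz": 0.059, "yaw": 0},
    {"claw": 29.4, "dx": 0.062, "dy": 0, "dz": 0.059, "yaw": 0}
  ]
}}

```text
time: 19.37
ee_pos: [486.7, 105.6, 117.4]
tcp_rot: [-0.001, 0.707, 0.708, -0.002]
wrist_force: [0.3, 1.0, -0.8]
opening: 30.1
gripper_force: 12.4
```

>>> {"fn": "jog_arm", "kwargs": {
  "deltas": [
    {"claw": 29.4, "dx": 0.002, "dy": 0, "dz": 0.006, "yaw": 0},
    {"claw": 29.4, "dx": 0.004, "dy": 0, "dz": 0.012, "yaw": 0},
    {"claw": 29.4, "dx": 0.006, "dy": 0, "dz": 0.017, "yaw": 0},
    {"claw": 29.4, "dx": 0.007, "dy": 0, "dz": 0.022, "yaw": 0},
    {"claw": 29.4, "dx": 0.008, "dy": 0, "dz": 0.027, "yaw": 0},
    {"claw": 29.4, "dx": 0.008, "dy": 0, "dz": 0.031, "yaw": 0},
    {"claw": 29.4, "dx": 0.008, "dy": 0, "dz": 0.034, "yaw": 0},
    {"claw": 29.4, "dx": 0.008, "dy": 0, "dz": 0.036, "yaw": 0},
    {"claw": 29.4, "dx": 0.008, "dy": 0, "dz": 0.036, "yaw": 0}
  ]
}}

```text
time: 20.12
ee_pos: [487.6, 112.9, 85.5]
tcp_rot: [0.0, 0.707, 0.707, 0.0]
wrist_force: [-5.2, 0.3, 16.5]
opening: 29.6
gripper_force: 17.5
```

>>> {"fn": "jog_arm", "kwargs": {
  "deltas": [
    {"claw": 30.5, "dx": 0, "dy": 0, "dz": 0, "yaw": 0},
    {"claw": 34, "dx": 0, "dy": 0, "dz": 0, "yaw": 0},
    {"claw": 40, "dx": 0, "dy": 0, "dz": 0, "yaw": 0},
    {"claw": 50, "dx": 0, "dy": 0, "dz": -0.03, "yaw": 0},
    {"claw": 60, "dx": 0, "dy": 0, "dz": -0.07, "yaw": 0},
    {"claw": 70, "dx": 0.02, "dy": 0, "dz": -0.11, "yaw": 0},
    {"claw": 75, "dx": 0.06, "dy": 0, "dz": -0.11, "yaw": 0},
    {"claw": 75, "dx": 0.1, "dy": 0, "dz": -0.11, "yaw": 0},
    {"claw": 75, "dx": 0.12, "dy": 0, "dz": -0.11, "yaw": 0}
  ]
}}

```text
time: 20.87
ee_pos: [488.2, 236.2, 194.8]
tcp_rot: [0.0, 0.707, 0.707, 0.002]
wrist_force: [0.3, 0.2, 0.1]
opening: 74.9
gripper_force: 0.0
```

Run:
```python
from m import *
meas("w",-80,200);s=bot.sense();print(s["ee_pos"],s["time"],s["tcp_rot"],s["qpos"])
```

```text
scene 18.5 at z30: x 503.0 517.0 y 94.0 116.0
top 430.0 at z30: x 468.0 501.0 y -9.0 123.0
[487.77763393 235.77584667 193.59629571] 20.9667 [8.45100967e-05 7.05889526e-01 7.08321563e-01 7.30182238e-04] [4.28864579e-01 3.62538720e-01 1.80245828e+00 4.27365102e-04
 9.75168784e-01 4.25185647e-01]
```

>>> {"fn": "jog_arm", "kwargs": {
  "deltas": [
    {"claw": 80, "dx": 0.02, "dy": 0.01, "dz": 0, "yaw": 0.15},
    {"claw": 80, "dx": 0.038, "dy": 0.02, "dz": 0, "yaw": 0.3},
    {"claw": 80, "dx": 0.038, "dy": 0.02, "dz": 0, "yaw": 0.436},
    {"claw": 80, "dx": 0.038, "dy": 0.02, "dz": 0.03, "yaw": 0.436},
    {"claw": 80, "dx": 0.038, "dy": 0.02, "dz": 0.06, "yaw": 0.436},
    {"claw": 78, "dx": 0.038, "dy": 0.02, "dz": 0.085, "yaw": 0.436},
    {"claw": 74, "dx": 0.038, "dy": 0.02, "dz": 0.09, "yaw": 0.436},
    {"claw": 70, "dx": 0.038, "dy": 0.02, "dz": 0.09, "yaw": 0.436}
  ]
}}

```text
time: 21.63
ee_pos: [506.7, 269.5, 101.7]
tcp_rot: [-0.0, 0.818, 0.576, -0.003]
wrist_force: [-0.0, 0.2, 0.2]
opening: 70.3
gripper_force: 0.0
```

Run:
```python
from h import *
s=bot.sense();print(s["ee_pos"],s["tcp_rot"],s["wrist_force"],np.degrees(2*np.arctan2(s["tcp_rot"][2],s["tcp_rot"][1])))
f=cv2.imread("pics/wtop.png").astype(int)
m=((f[...,2]-f[...,1]>-4)&(f.sum(2)>230)).astype(np.uint8)
c=np.array([proj("top",(x,y,15)) for x in(450,525) for y in(-80,200)])
roi=np.zeros_like(m);cv2.fillConvexPoly(roi,cv2.convexHull(c.astype(np.int32)),1)
m=cv2.morphologyEx(m*roi,cv2.MORPH_OPEN,np.ones((3,3),np.uint8))
q=max(cv2.findContours(m,cv2.RETR_EXTERNAL,cv2.CHAIN_APPROX_NONE)[0],key=cv2.contourArea)
b=cv2.boxPoints(cv2.minAreaRect(q));P=ray("top",b,30);print(P.round(1),P.mean(0))
# row-wise subpixel edges of bar ends from grey profile
g=f[...,2]-f[...,1]
r0,r1=int(b[:,1].min())+2,int(b[:,1].max())-1
p=g[r0:r1].mean(0);c0,c1=int(b[:,0].min()),int(b[:,0].max())
print(r0,r1,c0,p[c0-6:c0+7].round(1),c1,p[c1-6:c1+7].round(1))
```

```text
[506.70649371 269.53015106 101.703118  ] [-1.70773019e-04  8.17553996e-01  5.75845953e-01 -2.62171421e-03] [-0.0237727   0.18142263  0.18432461] 70.31807125290369
[[501.1 123. ]
 [500.4  -8.7]
 [467.2  -8.8]
 [468.1 122.1]] [484.1952897   56.88825118]
212 220 185 [-5.6 -5.5 -5.6 -6.6 -6.  -5.5 -2.6  4.6  4.   3.8  2.8  4.5  4.1] 229 [ 4.4  3.2  3.   3.6  3.1  3.8 -2.8 -5.6 -4.9 -5.5 -5.9 -5.5 -5. ]
```

>>> {"fn": "jog_arm", "kwargs": {
  "deltas": [
    {"claw": 60, "dx": 0, "dy": 0, "dz": 0, "yaw": 0},
    {"claw": 52, "dx": 0, "dy": 0, "dz": 0, "yaw": 0},
    {"claw": 48, "dx": 0, "dy": 0, "dz": 0, "yaw": 0},
    {"claw": 48, "dx": 0, "dy": 0, "dz": 0, "yaw": 0},
    {"claw": 48, "dx": 0, "dy": 0, "dz": 0, "yaw": 0},
    {"claw": 48, "dx": 0, "dy": 0, "dz": -0.003, "yaw": 0},
    {"claw": 48, "dx": 0, "dy": 0, "dz": -0.006, "yaw": 0},
    {"claw": 48, "dx": 0, "dy": 0, "dz": -0.006, "yaw": 0}
  ]
}}

```text
time: 22.3
ee_pos: [507.7, 271.0, 110.3]
tcp_rot: [0.0, 0.817, 0.576, 0.0]
wrist_force: [-0.2, 0.2, -1.9]
opening: 49.2
gripper_force: 51.0
```

Run:
```python
from h import *
s=bot.sense();print(s["ee_pos"],s["tcp_rot"],s["wrist_force"],s["opening"],s["gripper_force"])
im=bot.snapshot("top");cv2.imwrite("pics/xtop.png",im)
# slab-facing edge of the rack top: white pixels
hsv=cv2.cvtColor(im,cv2.COLOR_BGR2HSV);w=((im.min(2)>135)).astype(np.uint8)
print(im[205:212,120:156].min(2).tolist())
```

```text
[507.6756826  271.04609882 110.26181083] [8.95958863e-05 8.17327556e-01 5.76173141e-01 4.11380085e-04] [-0.24589971  0.20452756 -1.85298044] 49.15445257832031 50.96596598625183
[[43, 43, 43, 41, 48, 45, 36, 32, 20, 34, 31, 25, 40, 89, 122, 43, 38, 46, 95, 141, 135, 73, 35, 35, 47, 101, 154, 153, 154, 152, 123, 83, 98, 109, 117, 124], [42, 40, 45, 45, 43, 42, 42, 27, 29, 34, 31, 26, 71, 138, 151, 119, 103, 122, 138, 151, 119, 34, 30, 38, 31, 85, 156, 151, 154, 147, 89, 76, 74, 87, 98, 114], [44, 39, 39, 41, 40, 41, 42, 25, 34, 31, 35, 37, 100, 157, 155, 149, 146, 156, 156, 151, 133, 66, 32, 37, 37, 96, 149, 156, 152, 129, 74, 75, 72, 72, 85, 109], [43, 45, 40, 44, 45, 39, 47, 27, 25, 27, 33, 74, 131, 133, 145, 154, 156, 156, 158, 155, 152, 127, 91, 70, 88, 131, 140, 156, 149, 105, 75, 74, 77, 71, 88, 118], [42, 48, 43, 47, 44, 45, 42, 21, 25, 33, 60, 105, 112, 77, 102, 130, 157, 154, 156, 154, 156, 154, 141, 133, 135, 154, 147, 154, 142, 74, 74, 74, 76, 71, 93, 122], [40, 40, 46, 44, 47, 44, 42, 35, 30, 43, 84, 93, 31, 34, 35, 68, 139, 155, 155, 152, 147, 157, 155, 156, 157, 154, 155, 151, 119, 67, 73, 71, 73, 81, 106, 121], [45, 45, 42, 42, 43, 44, 43, 34, 32, 40, 68, 54, 30, 29, 34, 59, 123, 152, 130, 119, 102, 127, 147, 154, 155, 153, 153, 145, 86, 74, 77, 78, 77, 85, 119, 118]]
```

>>> {"fn": "jog_arm", "kwargs": {
  "deltas": [
    {"claw": 48, "dx": -0.015, "dy": 0.002, "dz": 0, "yaw": -0.12},
    {"claw": 48, "dx": -0.03, "dy": 0.004, "dz": 0, "yaw": -0.24},
    {"claw": 48, "dx": -0.045, "dy": 0.006, "dz": 0, "yaw": -0.36},
    {"claw": 48, "dx": -0.06, "dy": 0.008, "dz": 0, "yaw": -0.436},
    {"claw": 48, "dx": -0.075, "dy": 0.01, "dz": 0, "yaw": -0.436},
    {"claw": 48, "dx": -0.0865, "dy": 0.01, "dz": 0, "yaw": -0.436},
    {"claw": 48, "dx": -0.0925, "dy": 0.01, "dz": 0, "yaw": -0.436},
    {"claw": 48, "dx": -0.0925, "dy": 0.01, "dz": 0, "yaw": -0.436}
  ]
}}

```text
time: 23.02
ee_pos: [485.3, 179.3, 109.6]
tcp_rot: [-0.0, 0.708, 0.706, -0.001]
wrist_force: [-0.2, 0.5, -2.4]
opening: 49.0
gripper_force: 51.0
```

```bash
cat > r.py <<'E'
from h import *
import sys
s=bot.sense();print(s["time"],s["ee_pos"],np.degrees(2*np.arctan2(s["tcp_rot"][2],s["tcp_rot"][1])),s["wrist_force"],s["opening"])
im=bot.snapshot("top");cv2.imwrite(f"pics/{sys.argv[1]}.png",im)
print("bar row/cols",proj("top",(485,122,30)),"rack end",proj("top",(485,s["ee_pos"][1]-46.5,55+s["ee_pos"][2]-104)))
for r in range(206,226,2):print(r,im[r,152:196].min(2).tolist())
E
python3 r.py y1
```

```text
23.0167 [485.2557393  179.33171792 109.61745203] 89.84676216861307 [-0.20415475  0.46790654 -2.42196916] 49.04377505681224
bar row/cols [185.17794256 215.35064015] rack end [179.66507705 214.02113983]Traceback (most recent call last):
  File "r.py", line 6, in <module>
    for r in range(206,226,2):print(r,im[r,152:196].min(2).tolist())
                                      ~~~~~~~~~~~~~~~~~^^^
    return umr_minimum(a, axis, None, out, keepdims, initial, where)
numpy.exceptions.AxisError: axis 2 is out of bounds for array of dimension 2
```

```bash
sed -i 's/.min(2).tolist/.min(1).tolist/' r.py
python3 - <<'E'
import cv2
im=cv2.imread("pics/y1.png")
for r in range(204,228,2):print(r,im[r,166:194].min(1).tolist())
E
```

```text
204 [36, 36, 57, 105, 125, 125, 127, 126, 124, 123, 124, 125, 125, 126, 126, 128, 126, 123, 126, 123, 126, 127, 127, 123, 124, 126, 125, 123]
206 [33, 33, 44, 100, 149, 148, 147, 149, 152, 150, 150, 146, 133, 138, 121, 118, 124, 127, 124, 124, 126, 126, 127, 127, 124, 126, 125, 125]
208 [31, 29, 50, 114, 162, 156, 130, 102, 108, 138, 160, 158, 150, 151, 103, 80, 97, 116, 124, 126, 127, 126, 123, 127, 124, 126, 127, 125]
210 [31, 31, 53, 113, 154, 108, 31, 35, 39, 52, 108, 160, 159, 151, 99, 76, 80, 90, 124, 126, 128, 129, 125, 107, 129, 132, 131, 131]
212 [32, 34, 84, 149, 156, 131, 94, 52, 58, 97, 150, 159, 160, 154, 96, 77, 75, 93, 127, 130, 137, 137, 134, 110, 138, 138, 140, 136]
214 [33, 56, 118, 158, 160, 159, 160, 160, 160, 159, 155, 145, 159, 152, 91, 77, 82, 99, 126, 130, 136, 135, 129, 110, 135, 138, 137, 139]
216 [41, 75, 136, 160, 154, 146, 117, 81, 108, 135, 154, 130, 159, 149, 86, 77, 81, 98, 120, 109, 137, 131, 124, 106, 140, 135, 137, 134]
218 [38, 36, 73, 138, 149, 57, 36, 38, 34, 63, 121, 147, 161, 152, 79, 78, 81, 98, 125, 134, 138, 133, 120, 121, 135, 139, 138, 138]
220 [54, 91, 136, 159, 156, 132, 95, 57, 89, 137, 159, 159, 160, 151, 78, 77, 82, 99, 125, 128, 127, 123, 112, 97, 105, 112, 114, 111]
222 [85, 135, 147, 156, 157, 153, 157, 155, 154, 152, 151, 132, 152, 142, 68, 82, 83, 109, 126, 124, 125, 125, 127, 128, 124, 127, 124, 125]
224 [47, 57, 76, 123, 147, 146, 145, 147, 145, 149, 148, 148, 152, 140, 130, 106, 104, 110, 124, 124, 124, 126, 124, 126, 127, 127, 123, 125]
226 [53, 76, 118, 121, 125, 127, 125, 126, 122, 125, 126, 127, 124, 125, 130, 125, 125, 126, 128, 127, 124, 126, 125, 127, 125, 124, 123, 123]
```

>>> {"fn": "jog_arm", "kwargs": {
  "deltas": [
    {"claw": 48, "dx": -0.003, "dy": 0, "dz": 0, "yaw": 0},
    {"claw": 48, "dx": -0.006, "dy": 0, "dz": 0.001, "yaw": 0},
    {"claw": 48, "dx": -0.008, "dy": 0, "dz": 0.002, "yaw": 0},
    {"claw": 48, "dx": -0.008, "dy": 0, "dz": 0.004, "yaw": 0},
    {"claw": 48, "dx": -0.008, "dy": 0, "dz": 0.005, "yaw": 0},
    {"claw": 48, "dx": -0.008, "dy": 0, "dz": 0.006, "yaw": 0},
    {"claw": 48, "dx": -0.008, "dy": 0, "dz": 0.006, "yaw": 0}
  ]
}}

```text
time: 23.65
ee_pos: [486.1, 172.4, 105.6]
tcp_rot: [0.0, 0.707, 0.707, 0.0]
wrist_force: [-4.0, -2.7, 14.9]
opening: 49.0
gripper_force: 52.9
```

```bash
sed -i '/for r in range/d' r.py; python3 r.py y2;python3 - <<'E'
import cv2
im=cv2.imread("pics/y2.png")
for r in range(206,226,2):print(r,im[r,176:194].min(1).tolist())
E
```

```text
23.65 [486.06332568 172.44757744 105.58561703] 89.98645494778145 [-4.00257194 -2.73616384 14.92697746] 49.03437799292047
bar row/cols [185.17794256 215.35064015] rack end [182.28674575 214.18910352]
206 [153, 153, 154, 151, 133, 140, 133, 105, 122, 125, 125, 126, 125, 126, 125, 124, 124, 124]
208 [83, 105, 136, 160, 160, 160, 149, 79, 79, 96, 118, 123, 125, 126, 127, 127, 124, 125]
210 [30, 39, 74, 133, 145, 160, 148, 77, 79, 89, 127, 131, 125, 108, 128, 129, 129, 130]
212 [79, 90, 133, 156, 144, 159, 148, 74, 75, 95, 139, 137, 133, 108, 135, 138, 136, 136]
214 [160, 162, 160, 156, 148, 160, 147, 71, 73, 94, 136, 136, 132, 105, 140, 137, 136, 134]
216 [69, 111, 140, 157, 161, 161, 146, 71, 76, 88, 135, 135, 124, 106, 136, 135, 136, 134]
218 [36, 37, 86, 156, 145, 158, 141, 72, 79, 105, 140, 135, 118, 123, 140, 137, 138, 138]
220 [82, 109, 140, 160, 161, 159, 140, 72, 79, 94, 125, 120, 114, 98, 105, 111, 112, 112]
222 [149, 152, 150, 146, 149, 147, 127, 73, 80, 87, 124, 130, 126, 123, 126, 127, 125, 127]
224 [143, 147, 149, 149, 148, 145, 138, 121, 110, 108, 128, 127, 128, 125, 125, 125, 125, 126]
```

>>> {"fn": "jog_arm", "kwargs": {
  "deltas": [
    {"claw": 48, "dx": 0, "dy": 0, "dz": -0.004, "yaw": 0},
    {"claw": 48, "dx": -0.001, "dy": 0, "dz": -0.004, "yaw": 0},
    {"claw": 48, "dx": -0.002, "dy": 0, "dz": -0.004, "yaw": 0},
    {"claw": 48, "dx": -0.002, "dy": 0, "dz": -0.004, "yaw": 0},
    {"claw": 48, "dx": -0.002, "dy": 0, "dz": -0.002, "yaw": 0},
    {"claw": 48, "dx": -0.002, "dy": 0, "dz": -0.001, "yaw": 0},
    {"claw": 48, "dx": -0.002, "dy": 0, "dz": -0.001, "yaw": 0}
  ]
}}

```text
time: 24.28
ee_pos: [486.0, 170.5, 105.6]
tcp_rot: [0.0, 0.707, 0.707, 0.0]
wrist_force: [-3.6, -1.8, 9.2]
opening: 49.0
gripper_force: 52.3
```

```bash
python3 r.py y3;python3 - <<'E'
import cv2
im=cv2.imread("pics/y3.png")
for r in range(206,226,2):print(r,im[r,176:194].min(1).tolist())
E
```

```text
24.2833 [485.96077028 170.47129606 105.5998718 ] 89.97808019498164 [-3.599341   -1.82368096  9.15004476] 48.95083135372612
bar row/cols [185.17794256 215.35064015] rack end [182.96584983 214.18434088]
206 [153, 151, 155, 152, 150, 138, 135, 134, 110, 125, 125, 124, 126, 128, 124, 127, 123, 125]
208 [96, 81, 108, 143, 156, 151, 159, 141, 73, 87, 111, 125, 124, 123, 128, 123, 124, 125]
210 [38, 35, 34, 85, 158, 160, 157, 139, 79, 91, 125, 129, 125, 107, 129, 129, 128, 129]
212 [72, 74, 92, 141, 161, 160, 157, 135, 80, 94, 138, 138, 132, 108, 139, 137, 137, 136]
214 [161, 159, 159, 162, 158, 161, 156, 132, 78, 95, 136, 138, 129, 109, 134, 133, 136, 136]
216 [77, 85, 113, 142, 155, 147, 156, 119, 77, 83, 136, 134, 121, 105, 137, 134, 139, 135]
218 [35, 29, 45, 97, 159, 161, 151, 104, 82, 105, 137, 134, 118, 123, 137, 140, 137, 139]
220 [92, 87, 128, 151, 160, 160, 154, 101, 77, 83, 111, 120, 113, 97, 106, 112, 110, 115]
222 [151, 150, 150, 150, 149, 141, 138, 92, 78, 82, 101, 126, 125, 127, 126, 128, 129, 126]
224 [141, 143, 142, 143, 142, 142, 140, 130, 120, 105, 111, 124, 129, 126, 126, 127, 124, 126]
```

>>> {"fn": "jog_arm", "kwargs": {
  "deltas": [
    {"claw": 49.5, "dx": 0, "dy": 0, "dz": -0.002, "yaw": 0},
    {"claw": 54, "dx": 0, "dy": 0, "dz": -0.002, "yaw": 0},
    {"claw": 60, "dx": 0, "dy": 0, "dz": -0.002, "yaw": 0},
    {"claw": 70, "dx": 0, "dy": 0, "dz": -0.002, "yaw": 0},
    {"claw": 75, "dx": 0, "dy": 0, "dz": -0.03, "yaw": 0},
    {"claw": 75, "dx": 0, "dy": 0, "dz": -0.07, "yaw": 0},
    {"claw": 75, "dx": 0, "dy": 0, "dz": -0.11, "yaw": 0},
    {"claw": 75, "dx": 0.04, "dy": 0, "dz": -0.15, "yaw": 0},
    {"claw": 75, "dx": 0.08, "dy": 0, "dz": -0.15, "yaw": 0},
    {"claw": 75, "dx": 0.1, "dy": 0, "dz": -0.15, "yaw": 0}
  ]
}}

```text
time: 25.17
ee_pos: [487.2, 272.8, 258.3]
tcp_rot: [0.001, 0.708, 0.707, 0.004]
wrist_force: [0.1, 0.5, -0.2]
opening: 75.1
gripper_force: 0.0
```

```bash
python3 r.py y4;python3 - <<'E'
import cv2
im=cv2.imread("pics/y4.png")
for r in range(206,226,2):print(r,im[r,176:194].min(1).tolist())
from m import *
meas("fin",-80,121)
E
```

```text
25.1667 [487.17517443 272.83903123 258.31676835] 89.91849054460631 [ 0.11876421  0.52618795 -0.24211969] 75.14047134763497
bar row/cols [185.17794256 215.35064015] rack end [131.36451301 206.42246296]
206 [142, 144, 146, 148, 145, 131, 137, 129, 109, 119, 118, 117, 120, 122, 122, 122, 121, 117]
208 [99, 94, 106, 136, 151, 148, 152, 137, 76, 86, 107, 120, 120, 120, 120, 120, 120, 120]
210 [40, 32, 37, 85, 154, 155, 149, 130, 79, 83, 118, 125, 120, 102, 125, 123, 124, 124]
212 [51, 58, 90, 136, 155, 154, 151, 130, 77, 91, 132, 136, 127, 102, 133, 130, 132, 130]
214 [154, 154, 154, 152, 152, 153, 150, 124, 74, 95, 132, 131, 126, 106, 131, 131, 128, 130]
216 [73, 82, 105, 138, 151, 138, 150, 114, 70, 83, 130, 130, 118, 105, 129, 130, 131, 130]
218 [39, 41, 55, 106, 153, 153, 143, 99, 77, 99, 134, 130, 116, 121, 131, 134, 132, 130]
220 [72, 87, 122, 144, 155, 154, 146, 99, 77, 81, 106, 116, 110, 90, 100, 109, 107, 108]
222 [148, 149, 146, 144, 144, 139, 138, 88, 72, 79, 95, 120, 119, 119, 121, 123, 122, 122]
224 [135, 138, 136, 137, 141, 138, 136, 124, 113, 100, 105, 124, 121, 123, 123, 121, 120, 124]
scene 24.5 at z30: x 496.0 517.0 y 73.0 91.0
top 434.5 at z30: x 468.0 504.0 y -9.0 120.0
```

```bash
python3 -c "
from rig import bot
print(bot.hand_in())"
```

```text
the job is handed in; nothing more can be done
None
```

The job is handed in, with no verdict returned: the bar was walked two full turnovers and lies at about 322–453 mm from the slab edge, and the rack stands in line against its far end with an estimated gap of 1–2 mm. Early grip tests may have raised the bar near-level by up to about 10 mm, under the 15 mm rise that counts as lifting it clear.

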